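# Load the sensor exposure bay and give it one dose

### The job

Press down the thumb knob of the latch to lift its bar out of the catch, swing the bay's gate wide open and pull the tray right out. Stand every sensor module from the bench upright in the tray (leave the flat filter discs where they lie), slide the tray fully home and shut the gate so that the bar has dropped back into its catch. Then press the spring-loaded pump arm beside the bay right down and let it come back up slowly, without letting it snap.

Things in the scene. Friction and masses are not known exactly. Their poses are not given: they have to be found in the camera images.
- gate (a joint): the bay's front gate, a framed clear panel 185 mm wide, 16 mm thick, top edge 70 mm above the bench, on an upright hinge at its right end (seen from the robot); rad: 0 shut, grows as its left end swings out towards the robot, stop at 2.2; friction holds it where it is left (about 0.05 N m). It cannot open while the latch bar lies in its catch. When shut it bars the tray
- latch (a joint): gravity latch bar along the top edge of the gate, on a pivot 115 mm from the hinge; rad: 0 level and down (in its catch when the gate is shut), grows to a stop at 0.34 as the bar tip rises; the bar clears the catch above about 0.19 (knob pressed some 10 mm). It falls back by its own weight as soon as the knob is released. The catch has a sloped front, over which the bar rides up and drops in when the gate is pushed shut
- latch_knob (a point): middle of the upright round thumb knob (16 mm across, 23 mm tall) on the hinge-side end of the latch bar, 65 mm from the hinge axis, 50 mm from the bar's pivot, 21 mm above it. Pressing it (at most 17 mm, 1 to 2 N) lifts the bar; pressed it leans in the gate's plane, so a pinch across the gate that turns with it holds best. 35 mm free all round; the gate's top is 41 mm lower
- gate_hinge (a point): point on the gate's upright hinge axis, 40 mm above the bench. Its axes are those of the gate: y runs from the hinge along the gate to its free end, z up
- tray (a joint): tray inside the bay; m: 0 fully home, grows as it slides out of the front towards the robot, stop at 0.115; friction about 1.5 N. With the tray home its tab stands 15 mm behind the shut gate, open from above; the bay's roof (top 72 mm above the bench) begins 38 mm behind the tab's rear face
- tray_tab (a point): centre of the upper part of the tray's upright pull tab at the middle of its front edge: 8 mm thick (12 mm at its capped top) along the sliding direction, 34 mm wide, its top 14 mm above this point, the tray's front wall top 26 mm below it
- tray_floor (a point): centre of the tray's inner floor, 15 mm above the bench: 115 mm (x, front to back) by 150 mm (y) inside, walls 15 mm high. Its x axis points from the robot's side into the bay (opposite to the sliding-out direction), y to the left, z up. With the tray right out the inside is open to the sky; the roof edge is then some 30 mm behind its rear wall
- pump_pad (a point): centre of the top of the round pad (50 mm across) at the free end of the pump arm, on a stand at the right of the bay; about 143 mm above the bench at rest; the arm runs 120 mm back from it to its pivot, so the pad sinks about 42 mm to the stop. Press from above with closed fingertips: the spring takes about 2 N at first and 6 N at the bottom, and throws the arm up hard when let go
- pump_arm (a joint): pump arm; rad: 0 up (its rest), 0.35 right down at the stop; slow means that on its way up it never moves faster than 1.5 rad/s (about 0.18 m/s at the pad)
- sensor_a_mid (a point): centre of a sensor module, a short upright barrel 20 mm in diameter and 16 mm tall with a flat grey top, 18 g; the modules differ in body colour, which does not matter. Two to four of them stand on the bench left of the bay
- sensor_b_mid (a point): centre of another such sensor module (may be absent)
- sensor_c_mid (a point): centre of another such sensor module (may be absent)
- sensor_d_mid (a point): centre of another such sensor module (may be absent)
- disc_1_mid (a point): centre of a flat inlet filter disc with a small hub, 36 mm in diameter, 14 mm tall; not part of the job, stays where it lies
- disc_2_mid (a point): centre of the other filter disc; stays where it lies

How it is judged:
By the outcome, as a careful person would: the job done as asked, in the order asked, and still so for the second after the job is handed in, with the robot touching nothing.
Of sensor_a, sensor_b, sensor_c, sensor_d only 2 to 4 are there at a start; the rules pass over those that are not, and their reading is None.
At some moment in a run one of sensor_a, sensor_b, sensor_c, sensor_d may be knocked a few centimetres aside while the robot is not near it.
It also fails if it takes over 210 s, if anything falls off the work surface, if the arm or the gripper's body presses on something with over 40 N, if the wrist force passes 120 N, or if a joint passes its speed limit or range.

### The arm

A 7-joint arm with a two-finger parallel gripper is mounted at the origin on a cart in front of the work surface, level with it; the furniture and walls round the work are solid. World frame = base frame: x ahead of the robot, y to its left, z up, the work surface at z = 0. Lengths are in m, angles in rad, forces in N, time in s.
With the tool pointing down it reaches from about 0.425 to 1.025 m from the base axis. Payload 3.6 kg.
Tool frame: the origin (TCP) lies midway between the tips of the shut fingers; the grasp point (between the pads) lies 19 mm behind it; z points along the fingers, y is the line along which they close (so a half turn about z gives the same grasp; the last joint's range is limited). The gripper opens to 85 mm and grips with 20 to 120 N. Pads are 22 mm wide; open, the fingers measure 114 mm over their backs; the gripper's body (76 mm by 85 mm) begins 54 mm behind the grasp point. The pads swing forward as they close: fully open they stand 13 mm farther back than shut.
Start: joints at [-1.28, 0.591, 0.048, 1.609, -0.033, 0.943, -0.034], TCP at [0.272, 0.672, 0.231] pointing down, gripper open.
Joint ranges: [-2.69, 2.69], [-0.47, 2.24], [-1.27, 1.36], [0.19, 2.51], [-1.53, 4.68], [0.08, 2.07], [-3.09, 3.09]. Speed limits (rad/s): [2.57, 2.57, 3.14, 3.14, 3.14, 3.14, 3.14].

### API

Orientations are given as a rotation vector (axis times angle).
In Python, from cell import sensors, optics, job gives the robot as it stands.
- The arm moves only by the tool carry_out, never from a script. Its argument "series" is a list of rows, each an object with "gripper": the opening, from -1 (shut) to 1 (fully open); "delta_pos": the shift along the tool's x, y, z in mm, a list of three; "angular": the turn, a rotation vector about the tool's x, y, z in degrees, a list of three. In form: [{"gripper": gripper, "delta_pos": [dx, dy, dz], "angular": [ax, ay, az]}, ...]. A call has exactly 8 rows; each row is the pose to reach, as a shift and turn from the pose commanded when the call began, along the tool's axes at that moment; what a row does not reach only later rows make up. A row lasts 1/8 s, in which the tool goes at most 62.5 mm and 10.7 degrees, less where a joint would pass 70% of its speed; a pose out of reach is approached as far as the arm can. A call with a gripper value outside its range is refused whole. The fingers move at their own pace and stop on an object; "grip_force" is the grip in N (left out, the last holds). Time passes only in rows, so rows that repeat a pose let the fingers close, or fill a call up. It gives the time, the measured TCP pose, the force, the opening and the grip force at its end, in the units of the state.
- sensors.sense(): the state, without advancing time (a new reading comes with each control period).
- optics.grab_frame(name): name is "side" or "top" or "wrist"; returns a dict with "image" (420x560x3 uint8, red, green, blue), "range_z" (420x560 float32, m along the optical axis (not along the pixel's ray), 0 where there is no reading), "intrinsics" (3x3 intrinsics, pixels), "T" (4x4, takes a point from camera to world coordinates); the wrist camera has in their place "T_tool_cam" (4x4, takes a point from camera to tool coordinates, whose origin is the TCP and whose axes are the flange's). Camera axes: x right, y up, looking along -z (the intrinsics and any distortion apply to the point x, -y, -z); pixel columns grow to the right and rows downward; lengths in m; the calibration is good to about 2 mm. A picture is of the moment at which its call begins: read the wrist's pose just before it.
- job.finish_job(): hands the job in; it is judged then, once.
The state is a dict: "clock": time; "qpos": joint angles; "qvel": joint speeds; "joint_torque": joint torques, N m; "tcp_pos": TCP position; "tcp_rot": TCP orientation; "ft_force": force on the tool from outside, world axes, zero at the start; "moment": the same for the moment, N m; "opening": finger opening in m; "grasp_force": force on a finger pad.
Only numpy, scipy, OpenCV 4.12 (cv2) and the standard library are available. Lean on these libraries where they do the work, as an engineer would, in place of code of your own. Each camera call takes 0.05 s, during which the arm holds its last target. There are 200 camera calls.

## Working session

There is one attempt and no reset: what is moved stays moved. The work goes in short steps, Python scripts to look and compute and a tool call to move; the robot and the scene stay as the last step left them, time stands still between calls to the robot, and variables do not carry over. Pictures are saved under pics/ and viewed, at most 14 in all, crops included, and the job is handed in when it is done.

Besides the shell and the picture viewer there is one more tool, called after "Call:" in YAML: its name, and indented under it one key for each argument. carry_out: Moves the arm, as the interface text tells. Its arguments: {"type":"object","properties":{"series":{"type":"array"},"grip_force":{"type":"number"}},"required":["series"]}

```bash
ls; mkdir -p pics; cat > h.py <<'E'
import numpy as np, cv2
from cell import sensors, optics, job
from scipy.spatial.transform import Rotation as R
def grab(n):
    s=sensors.sense(); f=optics.grab_frame(n)
    if n=='wrist':
        T=np.eye(4);T[:3,:3]=R.from_rotvec(s['tcp_rot']).as_matrix();T[:3,3]=s['tcp_pos'];f['T']=T@f['T_tool_cam']
    return f
def save(f,p): cv2.imwrite('pics/'+p,f['image'][:,:,::-1])
def cloud(f):
    z=f['range_z'];K=f['intrinsics'];v,u=np.mgrid[:z.shape[0],:z.shape[1]]
    P=np.stack([(u-K[0,2])/K[0,0]*z,-(v-K[1,2])/K[1,1]*z,-z],-1)
    W=P@f['T'][:3,:3].T+f['T'][:3,3]; W[z<=0]=np.nan; return W
def ray(f,u,v):
    K=f['intrinsics'];d=f['T'][:3,:3]@np.array([(u-K[0,2])/K[0,0],-(v-K[1,2])/K[1,1],-1]);return f['T'][:3,3],d
def onplane(f,u,v,h):
    o,d=ray(f,u,v);return o+d*(h-o[2])/d[2]
def proj(f,p):
    q=f['T'][:3,:3].T@(np.array(p)-f['T'][:3,3]);K=f['intrinsics'];return K[0,0]*q[0]/-q[2]+K[0,2],K[1,1]*-q[1]/-q[2]+K[1,2]
E
python3 - <<'E'
from h import *
for n in ['side','top']:
    f=grab(n);save(f,n+'1.png');np.savez('/tmp/'+n+'1.npz',**f);print(n,f['T'].round(3).tolist(),f['intrinsics'].tolist(),[k for k in f])
print(sensors.sense())
E
```

```text
pics
side [[-1.0, 0.011, -0.024, 0.588], [-0.026, -0.465, 0.885, 0.854], [-0.002, 0.885, 0.465, 0.52], [0.0, 0.0, 0.0, 1.0]] [[379.3443880730384, 0.0, 278.9605288703651], [0.0, 379.3443880730384, 211.5100190846539], [0.0, 0.0, 1.0]] ['image', 'range_z', 'intrinsics', 'T']
top [[0.019, 0.984, -0.176, 0.351], [-1.0, 0.022, 0.018, 0.083], [0.022, 0.176, 0.984, 1.492], [0.0, 0.0, 0.0, 1.0]] [[544.2953278729159, 0.0, 276.3028960689193], [0.0, 544.2953278729159, 209.962125473631], [0.0, 0.0, 1.0]] ['image', 'range_z', 'intrinsics', 'T']
{'clock': 0.1, 'qpos': array([-1.27951131,  0.59207083,  0.04829071,  1.60970686, -0.03330499,
        0.9426917 , -0.0336977 ]), 'qvel': array([-0.00144878, -0.0005842 ,  0.00011497, -0.00323215,  0.00096569,
        0.00059051, -0.00066324]), 'joint_torque': array([ 5.16814267e-03, -5.49996793e+01,  1.55301165e+00, -1.98825860e+01,
        9.61395388e-03,  3.77825418e-03,  1.26949544e-05]), 'tcp_pos': array([0.27183557, 0.67129672, 0.23021875]), 'tcp_rot': array([-0.60050139, -3.08336886,  0.00322239]), 'ft_force': array([ 0.39441807, -0.79857651, -0.24164028]), 'moment': array([ 0.01321882, -0.05116163,  0.01794079]), 'grasp_force': 0.0, 'opening': 0.08549878426410652}
```

View pics/side1.png

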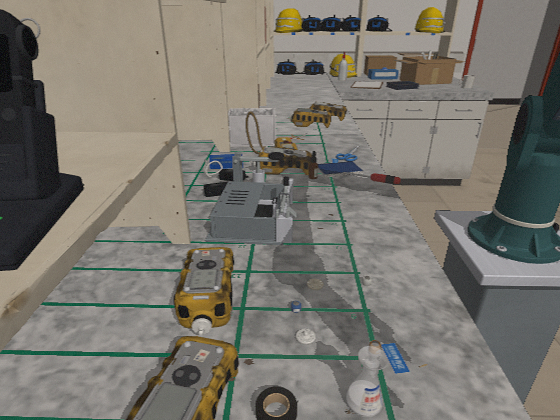

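View pics/top1.png

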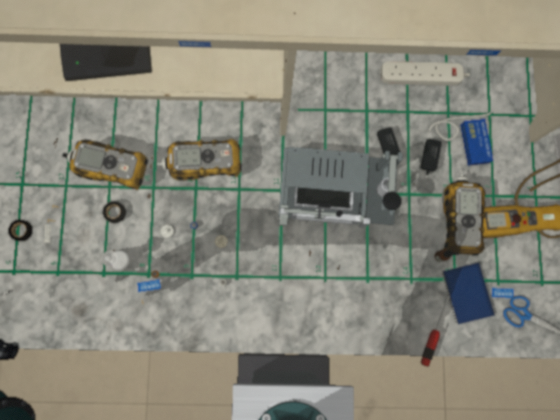

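The side view shows the bay at about (245,215), a blue module at (295,306), a white disc at (305,336) and a tan item at (316,284). The top view shows the bay at (283-400,148-225), the pump pad at (391,201), and small items at (194,226), (167,231), (221,241) and (155,273). I'll enlarge these areas.

```bash
python3 - <<'E'
from h import *
t=np.load('/tmp/top1.npz');s=np.load('/tmp/side1.npz')
a=t['image'][130:290,130:410];b=s['image'][150:350,190:400]
cv2.imwrite('pics/c1.png',cv2.resize(a,(784,448),interpolation=cv2.INTER_CUBIC)[:,:,::-1])
cv2.imwrite('pics/c2.png',cv2.resize(b,(630,600),interpolation=cv2.INTER_CUBIC)[:,:,::-1])
W=cloud(t)
for n,u,v in [('pad',391,201),('blue',194,226),('white',167,231),('tan',221,241),('red',155,273),('bayroofL',290,160),('stand',390,215)]:
    print(n,W[v,u].round(3))
W=cloud(s)
for n,u,v in [('blue',295,306),('white',305,336),('tan',316,284)]: print(n,W[v,u].round(3))
E
```

```text
pad [ 0.624 -0.235  0.136]
blue [0.566 0.28  0.014]
white [0.551 0.353 0.013]
tan [0.527 0.204 0.016]
red [0.437 0.379 0.014]
bayroofL [0.744 0.022 0.07 ]
stand [ 0.609 -0.26   0.012]
blue [0.573 0.285 0.014]
white [0.556 0.358 0.01 ]
tan [0.527 0.208 0.007]
```

View pics/c1.png

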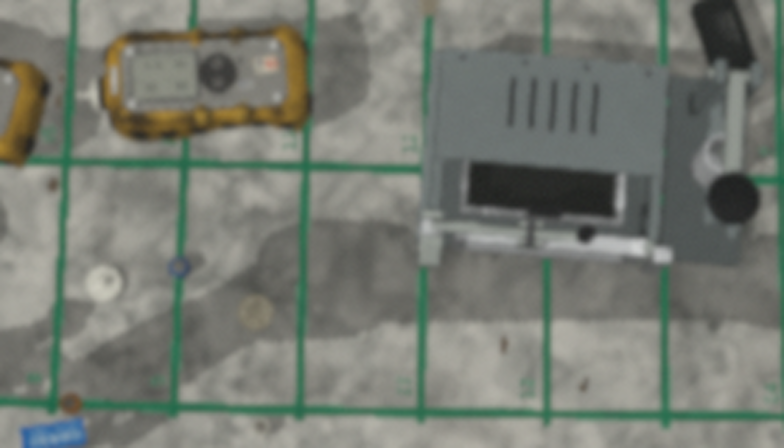

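View pics/c2.png

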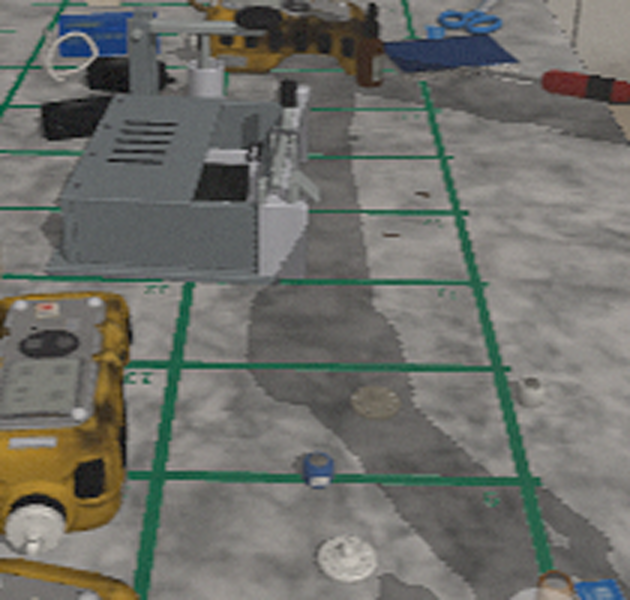

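Besides the blue module I can see a pale one at side pixel (367,280) and a brown one at side (375,344), top (155,273). The knob is the dark spot at crop (585,233). I'll measure these and prepare a move helper.

```bash
cat >> h.py <<'E'
def goto(p,yaw=None):
    """print tool-frame delta (mm) and turn about tool z (deg) to reach world p, with tool x at world yaw(deg), tool down"""
    s=sensors.sense();M=R.from_rotvec(s['tcp_rot'])
    d=M.inv().apply(np.array(p)-s['tcp_pos'])*1000
    x=M.apply([1,0,0]);y0=np.degrees(np.arctan2(x[1],x[0]))
    out=[np.round(d,1).tolist(),'yaw0',round(y0,1)]
    if yaw is not None:
        a=np.radians(yaw);T=R.from_matrix(np.array([[np.cos(a),np.sin(a),0],[np.sin(a),-np.cos(a),0],[0,0,-1]]))
        out+=['ang',np.degrees((M.inv()*T).as_rotvec()).round(2).tolist()]
    print(*out)
E
python3 - <<'E'
from h import *
t=dict(np.load('/tmp/top1.npz'));s=dict(np.load('/tmp/side1.npz'))
W=cloud(s);print('pale',W[276:284,367].round(3).tolist())
print('brown side',W[344,375],'top pix of pale',proj(t,W[279,367]))
W=cloud(t)
# points of bay between z .03 and .11 near the front
for n,u,v in [('hinge post',130+662/2.8,130+253/2.8),('left',130+430/2.8,130+250/2.8),('knob',130+587/2.8,130+233/2.8),('tabcap',130+531/2.8,130+228/2.8)]:
    print(n,W[int(v),int(u)].round(3),[onplane(t,u,v,h).round(3).tolist() for h in(.07,.11)])
f=grab('wrist');save(f,'w1.png');print(f['T_tool_cam'].round(3).tolist(),f['intrinsics'].tolist())
goto([.45,.29,.36],158)
E
```

```text
pale [[0.416, 0.19, 0.016], [0.417, 0.193, 0.016], [0.418, 0.198, 0.017], [0.417, 0.197, 0.013], [0.419, 0.204, 0.017], [0.419, 0.204, 0.014], [0.419, 0.205, 0.012], [0.418, 0.203, 0.007]]
brown side [0.46739289 0.47596268 0.11833568] top pix of pale (np.float64(222.483794644377), np.float64(281.4866812005814))
hinge post [ 0.583 -0.181  0.078] [[0.584, -0.184, 0.07], [0.577, -0.176, 0.11]]
left [0.579 0.039 0.088] [[0.581, 0.037, 0.07], [0.575, 0.038, 0.11]]
knob [ 0.592 -0.103  0.125] [[0.601, -0.112, 0.07], [0.594, -0.107, 0.11]]
tabcap [ 0.601 -0.055  0.096] [[0.605, -0.059, 0.07], [0.598, -0.055, 0.11]]
[[-0.0, 0.965, 0.264, 0.068], [1.0, 0.0, -0.0, -0.001], [-0.0, 0.264, -0.965, -0.142], [0.0, 0.0, 0.0, 1.0]] [[360.374966612283, 0.0, 281.7967049497358], [0.0, 360.374966612283, 216.06369219396072], [0.0, 0.0, 1.0]]
[-308.2, -286.9, -129.1] yaw0 158.0 ang [-0.1, 0.0, -0.04]
```

Call:
carry_out:
  series:
    - {"gripper": 1, "delta_pos": [-40, -38, -30], "angular": [0, 0, 0]}
    - {"gripper": 1, "delta_pos": [-85, -79, -60], "angular": [0, 0, 0]}
    - {"gripper": 1, "delta_pos": [-130, -121, -90], "angular": [0, 0, 0]}
    - {"gripper": 1, "delta_pos": [-175, -163, -115], "angular": [0, 0, 0]}
    - {"gripper": 1, "delta_pos": [-220, -205, -129], "angular": [0, 0, 0]}
    - {"gripper": 1, "delta_pos": [-265, -247, -129], "angular": [0, 0, 0]}
    - {"gripper": 1, "delta_pos": [-308, -287, -129], "angular": [0, 0, 0]}
    - {"gripper": 1, "delta_pos": [-308, -287, -129], "angular": [0, 0, 0]}

```text
clock: 1.15
tcp_pos: [0.452, 0.2845, 0.3605]
tcp_rot: [0.615, 3.08, -0.003]
ft_force: [-0.9, 0.8, 0.2]
opening: 0.0853
grasp_force: 0.0
```

```bash
python3 - <<'E'
from h import *
f=grab('wrist');save(f,'w2.png');np.savez('/tmp/w2.npz',**f)
s=sensors.sense();print(s['clock'],s['tcp_pos'],s['qvel'].round(3))
E
```

```text
1.2 [0.4515808  0.28591656 0.3603888 ] [-0.042  0.017 -0.061 -0.018 -0.017 -0.002 -0.036]
```

View pics/w2.png

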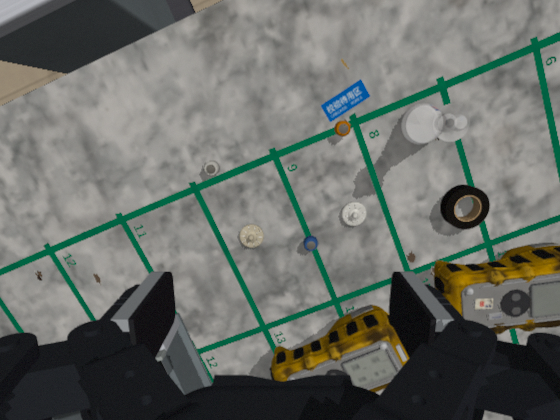

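Seen from the wrist there are three modules: pale at (211,169), orange at (343,128), blue at (311,243). The two discs are at (251,237) and (354,214). Next I look at the gate from above with yaw 90.

```bash
python3 - <<'E'
from h import *
w=dict(np.load('/tmp/w2.npz'));W=cloud(w);t=dict(np.load('/tmp/top1.npz'))
for n,u,v in [('pale',211,169),('orange',343,128),('blue',311,243)]:
    print(n,W[v,u].round(3),onplane(w,u,v,.016).round(4))
for n,u,v in [('orange',130+70/2.8,130+403/2.8),('blue',130+179/2.8,130+267/2.8)]: print('top',n,onplane(t,u,v,.016).round(4))
goto([.60,-.14,.33],90)
E
```

```text
pale [0.415 0.195 0.014] [0.4144 0.1952 0.016 ]
orange [0.432 0.379 0.016] [0.4323 0.3785 0.016 ]
blue [0.565 0.282 0.017] [0.5651 0.2815 0.016 ]
top orange [0.4339 0.378  0.016 ]
top blue [0.568  0.2797 0.016 ]
[-299.8, -336.9, 31.0] yaw0 157.5 ang [-0.02, 0.08, 67.54]
```

Call:
carry_out:
  series:
    - {"gripper": 1, "delta_pos": [-37, -42, 0], "angular": [0, 0, 8.4]}
    - {"gripper": 1, "delta_pos": [-75, -84, 0], "angular": [0, 0, 16.8]}
    - {"gripper": 1, "delta_pos": [-115, -130, 0], "angular": [0, 0, 26]}
    - {"gripper": 1, "delta_pos": [-155, -175, 10], "angular": [0, 0, 35]}
    - {"gripper": 1, "delta_pos": [-195, -220, 15], "angular": [0, 0, 44]}
    - {"gripper": 1, "delta_pos": [-235, -264, 20], "angular": [0, 0, 53]}
    - {"gripper": 1, "delta_pos": [-275, -308, 25], "angular": [0, 0, 62]}
    - {"gripper": 1, "delta_pos": [-300, -337, 31], "angular": [0, 0, 67.5]}

```text
clock: 2.2
tcp_pos: [0.6029, -0.1354, 0.3288]
tcp_rot: [2.215, 2.227, -0.0]
ft_force: [0.9, -0.4, 0.3]
opening: 0.0852
grasp_force: 0.0
```

```bash
python3 - <<'E'
from h import *
f=grab('wrist');f=grab('wrist');save(f,'w3.png');np.savez('/tmp/w3.npz',**f)
s=sensors.sense();print(s['clock'],s['tcp_pos'],s['qvel'].round(3),s['qpos'].round(2))
E
```

```text
2.3 [ 0.60223752 -0.13804994  0.32831616] [-0.042 -0.032 -0.063  0.025 -0.017  0.027  0.006] [-0.25  0.4   0.56  1.78 -0.24  1.04  0.4 ]
```

View pics/w3.png

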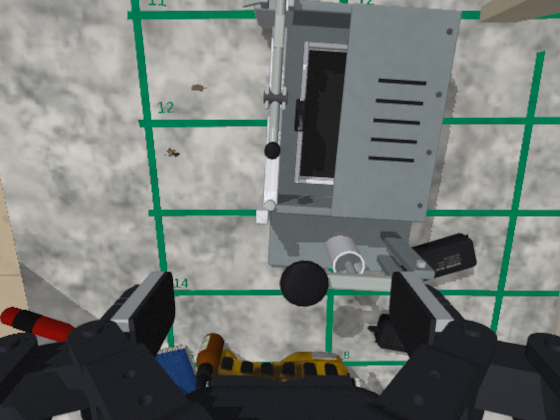

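The wrist view shows the knob at (272,150), bar pivot at (273,98), hinge top at (270,205), dark tab at (300,115), bar tip towards (278,10), and pump pad at (304,283).

```bash
python3 - <<'E'
from h import *
w=dict(np.load('/tmp/w3.npz'));W=cloud(w);t=dict(np.load('/tmp/top1.npz'));s=dict(np.load('/tmp/side1.npz'))
for n,u,v,h in [('knob',272,150,.122),('hinge',270,205,.075),('pivot',273,98,.09),('tab',300,115,.07),('pad',304,283,.143),('barend',279,20,.09),('trayedgeL',308,44,.03),('traycornR',298,180,.03)]:
    p=W[v-1:v+2,u-1:u+2].reshape(-1,3);print(n,np.nanmedian(p,0).round(3),onplane(w,u,v,h).round(4))
g=w['image'].astype(int).sum(-1)
def blob(m,u,v):
    n,l,st,c=cv2.connectedComponentsWithStats(m.astype(np.uint8));i=l[v,u];return st[i].tolist(),c[i]
for n,u,v,h in [('knob',272,150,.122),('pad',304,283,.143),('tab',300,115,.07)]:
    st,c=blob(g<120,u,v);print(n,st,c.round(1),onplane(w,*c,h).round(4),np.nanmedian(W[int(c[1])-2:int(c[1])+3,int(c[0])-2:int(c[0])+3].reshape(-1,3),0).round(4))
# two views of knob and pad: closest point between wrist and top rays
def tri(f1,p1,f2,p2):
    o1,d1=ray(f1,*p1);o2,d2=ray(f2,*p2);k=np.linalg.lstsq(np.c_[d1,-d2],o2-o1,rcond=None)[0]
    a,b=o1+k[0]*d1,o2+k[1]*d2;return ((a+b)/2).round(4),np.linalg.norm(a-b).round(4)
gt=t['image'].astype(int).sum(-1)
for n,u,v,uw,vw in [('knob',339,213,272,150),('pad',391,201,304,283)]:
    st,c=blob(gt<150,u,v);st2,c2=blob(g<120,uw,vw);print(n,st,c,tri(t,c,w,c2))
E
```

```text
knob [ 0.592 -0.105  0.122] [ 0.5924 -0.1055  0.122 ]
hinge [ 0.588 -0.171  0.076] [ 0.5884 -0.1711  0.075 ]
pivot [ 0.593 -0.057  0.095] [ 0.5931 -0.0569  0.09  ]
tab [ 0.621 -0.073  0.07 ] [ 0.6214 -0.0733  0.07  ]
pad [ 0.624 -0.234  0.143] [ 0.6236 -0.2343  0.143 ]
barend [0.599 0.012 0.095] [0.5994 0.0137 0.09  ]
trayedgeL [0.631 0.003 0.03 ] [0.6314 0.0032 0.03  ]
traycornR [ 0.622 -0.151  0.029] [ 0.6218 -0.1505  0.03  ]
knob [265, 142, 15, 17, 185] [272.1 150.1] [ 0.5926 -0.1055  0.122 ] [ 0.5925 -0.1055  0.1222]
pad [281, 261, 47, 45, 1684] [303.9 283. ] [ 0.6235 -0.2343  0.143 ] [ 0.6226 -0.2344  0.1427]
tab [0, 0, 560, 420, 187126] [280.1 177.1] [ 0.5998 -0.1403  0.07  ] [ 0.5995 -0.1492  0.0082]
knob [337, 212, 5, 3, 10] [338.9 212.8] (array([ 0.5928, -0.1044,  0.122 ]), np.float64(0.0024))
pad [383, 193, 17, 16, 221] [391.50678733 200.43438914] (array([ 0.6237, -0.2338,  0.1444]), np.float64(0.0006))
```

```bash
python3 - <<'E'
from h import *
goto([.5926,-.1055,.145],86.4)
E
```

```text
[33.2, -9.4, 183.2] yaw0 90.1 ang [-0.04, 0.19, 3.74]
```

Call:
carry_out:
  series:
    - {"gripper": 0.3, "delta_pos": [10, -3, 30], "angular": [0, 0.1, 1]}
    - {"gripper": 0.3, "delta_pos": [20, -6, 70], "angular": [0, 0.1, 2]}
    - {"gripper": 0.3, "delta_pos": [33, -9.4, 110], "angular": [0, 0.2, 3.7]}
    - {"gripper": 0.3, "delta_pos": [33, -9.4, 145], "angular": [0, 0.2, 3.7]}
    - {"gripper": 0.3, "delta_pos": [33, -9.4, 170], "angular": [0, 0.2, 3.7]}
    - {"gripper": 0.3, "delta_pos": [33, -9.4, 183], "angular": [0, 0.2, 3.7]}
    - {"gripper": 0.3, "delta_pos": [33, -9.4, 183], "angular": [0, 0.2, 3.7]}
    - {"gripper": 0.3, "delta_pos": [33, -9.4, 183], "angular": [0, 0.2, 3.7]}

```text
clock: 3.3
tcp_pos: [0.5928, -0.1014, 0.1473]
tcp_rot: [-2.282, -2.158, -0.006]
ft_force: [0.3, -0.5, -0.2]
opening: 0.0552
grasp_force: 0.0
```

```bash
python3 - <<'E'
from h import *
goto([.5926,-.1055,.097],86.4);print(sensors.sense()['tcp_pos'],sensors.sense()['opening'])
E
```

```text
[-4.3, -0.0, 50.2] yaw0 86.8 ang [0.1, -0.21, 0.39]
[ 0.5927624  -0.10135538  0.14726116] 0.055215447667416075
```

Call:
carry_out:
  series:
    - {"gripper": 0.3, "delta_pos": [-2, 0, 15], "angular": [0, 0, 0]}
    - {"gripper": 0.3, "delta_pos": [-3, 0, 30], "angular": [0, 0, 0]}
    - {"gripper": 0.3, "delta_pos": [-3, 0, 42], "angular": [0, 0, 0]}
    - {"gripper": 0.3, "delta_pos": [-3, 0, 49], "angular": [0, 0, 0]}
    - {"gripper": 0.3, "delta_pos": [-3, 0, 49], "angular": [0, 0, 0]}
    - {"gripper": 0.3, "delta_pos": [-3, 0, 49], "angular": [0, 0, 0]}
    - {"gripper": 0.3, "delta_pos": [-3, 0, 49], "angular": [0, 0, 0]}
    - {"gripper": 0.3, "delta_pos": [-3, 0, 49], "angular": [0, 0, 0]}

```text
clock: 4.3
tcp_pos: [0.5919, -0.1045, 0.0977]
tcp_rot: [-2.282, -2.156, -0.005]
ft_force: [-0.7, -0.7, 0.4]
opening: 0.0556
grasp_force: 0.0
```

```bash
python3 - <<'E'
from h import *
goto([.5926,-.1055,.097],86.4);print(sensors.sense()['tcp_pos'],sensors.sense()['ft_force'],sensors.sense()['qvel'].round(3))
E
```

```text
[-0.9, 0.8, 0.7] yaw0 86.8 ang [0.03, -0.2, 0.36]
[ 0.59190305 -0.10451236  0.09768162] [-0.65037032 -0.73430496  0.37402554] [ 0.002  0.001  0.     0.001 -0.001  0.002  0.002]
```

Call:
carry_out:
  series:
    - {"gripper": -1, "delta_pos": [-1, 0, 0], "angular": [0, 0, 0]}
    - {"gripper": -1, "delta_pos": [-1, 0, 0], "angular": [0, 0, 0]}
    - {"gripper": -1, "delta_pos": [-1, 0, 0], "angular": [0, 0, 0]}
    - {"gripper": -1, "delta_pos": [-1, 0, 0], "angular": [0, 0, 0]}
    - {"gripper": -1, "delta_pos": [-2, 0, 4], "angular": [0, 0, 0]}
    - {"gripper": -1, "delta_pos": [-3, 0, 8], "angular": [0, 0, 0]}
    - {"gripper": -1, "delta_pos": [-4.5, 0, 12], "angular": [0, 0, 0]}
    - {"gripper": -1, "delta_pos": [-5, 0, 15], "angular": [0, 0, 0]}
  grip_force: 25

```text
clock: 5.3
tcp_pos: [0.5919, -0.1098, 0.0824]
tcp_rot: [-2.283, -2.156, -0.005]
ft_force: [1.6, -1.4, 5.0]
opening: 0.015
grasp_force: 25.4
```

```bash
python3 - <<'E'
from h import *
s=sensors.sense();print(s['tcp_pos'],s['ft_force'],s['moment'],s['opening'],s['grasp_force'])
f=grab('top');W=cloud(f);w=dict(np.load('/tmp/top1.npz'))
a=np.hstack([w['image'][190:240,270:380],f['image'][190:240,270:380]])
cv2.imwrite('pics/t2.png',cv2.resize(a,None,fx=3.5,fy=3.5,interpolation=cv2.INTER_CUBIC)[:,:,::-1])
# arc waypoints relative to present pose: rotate about hinge by th
H=np.array([.5885,-.1704]);M=R.from_rotvec(s['tcp_rot']);p=s['tcp_pos']
for d in [5,10,15,20,25,30,40,50,60,70,80,90,100,105]:
    a=np.radians(d);Q=np.array([[np.cos(a),-np.sin(a)],[np.sin(a),np.cos(a)]])
    q=np.r_[H+Q@(p[:2]-H),p[2]];print(d,(M.inv().apply(q-p)*1000).round(1))
E
```

```text
[ 0.59191994 -0.10979879  0.08237656] [ 1.55838478 -1.39233284  5.04133136] [ 0.02747368 -0.12816979  0.03123255] 0.01500938846312681 25.361805494176224
5 [-0.2 -5.3 -0. ]
10 [ -0.9 -10.5  -0. ]
15 [ -2.1 -15.7  -0. ]
20 [ -3.7 -20.8  -0. ]
25 [ -5.7 -25.6  -0. ]
30 [ -8.2 -30.3  -0.1]
40 [-14.2 -39.   -0.1]
50 [-21.7 -46.5  -0.1]
60 [-30.4 -52.5  -0.2]
70 [-40.  -57.   -0.2]
80 [-50.2 -59.7  -0.2]
90 [-60.7 -60.7  -0.3]
100 [-71.3 -59.7  -0.3]
105 [-76.4 -58.6  -0.3]
```

View pics/t2.png

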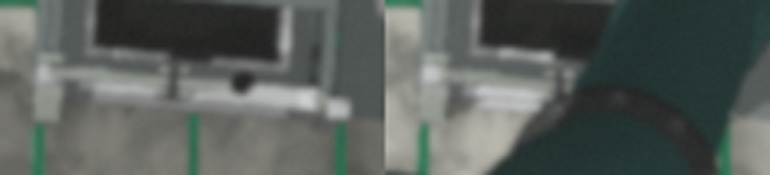

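The right half (after pressing) shows the arm over the knob. The opening of 15 mm and 5 N upward force confirm the knob is held down. I swing the gate next.

Call:
carry_out:
  series:
    - {"gripper": -1, "delta_pos": [0, -2, 0], "angular": [0, 0, -2]}
    - {"gripper": -1, "delta_pos": [-0.2, -5.3, 0], "angular": [0, 0, -5]}
    - {"gripper": -1, "delta_pos": [-0.9, -10.5, 0], "angular": [0, 0, -10]}
    - {"gripper": -1, "delta_pos": [-2.1, -15.7, 0], "angular": [0, 0, -15]}
    - {"gripper": -1, "delta_pos": [-3.7, -20.8, 0], "angular": [0, 0, -20]}
    - {"gripper": -1, "delta_pos": [-5.7, -25.6, 0], "angular": [0, 0, -25]}
    - {"gripper": -1, "delta_pos": [-8.2, -30.3, 0], "angular": [0, 0, -30]}
    - {"gripper": -1, "delta_pos": [-8.2, -30.3, 0], "angular": [0, 0, -30]}

```text
clock: 6.35
tcp_pos: [0.5606, -0.117, 0.0825]
tcp_rot: [-1.648, -2.674, -0.004]
ft_force: [1.2, -3.3, 3.5]
opening: 0.015
grasp_force: 25.4
```

```bash
cat >> h.py <<'E'
H=np.array([.5885,-.1704])
def arc(degs,r=None):
    s=sensors.sense();M=R.from_rotvec(s['tcp_rot']);p=s['tcp_pos']
    v=p[:2]-H;print('pos',p.round(4),'F',s['ft_force'].round(1),'open',s['opening'],s['grasp_force'],'gate est deg',np.degrees(np.arctan2(-v[0],v[1])).round(1)+3.6,'r',np.linalg.norm(v).round(4),'q',s['qpos'].round(2))
    for d in degs:
        a=np.radians(d);Q=np.array([[np.cos(a),-np.sin(a)],[np.sin(a),np.cos(a)]])
        q=np.r_[H+Q@v*(1 if r is None else r/np.linalg.norm(v)),p[2]];print(d,(M.inv().apply(q-p)*1000).round(1))
E
python3 - <<'E'
from h import *
arc([10,20,30,40,50,60,70,75])
E
```

```text
pos [ 0.5606 -0.117   0.0825] F [ 1.2 -3.3  3.5] open 0.01502962773121618 25.37603520671837 gate est deg 31.200000000000003 r 0.0603 q [-0.04  0.63  0.23  2.06 -0.3   0.48  0.88]
10 [ -1.1 -10.4  -0. ]
20 [ -3.9 -20.6  -0. ]
30 [ -8.5 -30.   -0.1]
40 [-14.7 -38.5  -0.1]
50 [-22.2 -45.8  -0.1]
60 [-30.9 -51.7  -0.2]
70 [-40.5 -56.   -0.2]
75 [-45.5 -57.5  -0.2]
```

Call:
carry_out:
  series:
    - {"gripper": -1, "delta_pos": [-0.9, -9.4, 0], "angular": [0, 0, -9]}
    - {"gripper": -1, "delta_pos": [-3.3, -18.6, 0], "angular": [0, 0, -18]}
    - {"gripper": -1, "delta_pos": [-6.8, -27, 0], "angular": [0, 0, -27]}
    - {"gripper": -1, "delta_pos": [-11.9, -35.2, 0], "angular": [0, 0, -36]}
    - {"gripper": -1, "delta_pos": [-18.3, -42.3, 0], "angular": [0, 0, -45]}
    - {"gripper": -1, "delta_pos": [-25.5, -48.5, 0], "angular": [0, 0, -54]}
    - {"gripper": -1, "delta_pos": [-33.7, -53.2, 0], "angular": [0, 0, -63]}
    - {"gripper": -1, "delta_pos": [-40.5, -56, 0], "angular": [0, 0, -70]}

```text
clock: 7.35
tcp_pos: [0.5285, -0.1773, 0.082]
tcp_rot: [0.189, -3.135, -0.006]
ft_force: [0.7, -1.5, 4.0]
opening: 0.015
grasp_force: 25.2
```

```bash
python3 - <<'E'
from h import *
arc([5,10,15,20])
E
```

```text
pos [ 0.5285 -0.1773  0.082 ] F [ 0.7 -1.5  4. ] open 0.014994463206996603 25.24409932899289 gate est deg 100.19999999999999 r 0.0604 q [ 0.32  0.6  -0.11  2.08  0.13  0.46  1.81]
5 [-0.2 -5.3 -0. ]
10 [ -0.9 -10.5  -0. ]
15 [ -2.  -15.6  -0.1]
20 [ -3.5 -20.7  -0.1]
```

Call:
carry_out:
  series:
    - {"gripper": -1, "delta_pos": [-0.7, -9, 0], "angular": [0, 0, -8.5]}
    - {"gripper": -1, "delta_pos": [-2.9, -18.6, 0], "angular": [0, 0, -18]}
    - {"gripper": -1, "delta_pos": [-2.9, -18.6, 0], "angular": [0, 0, -18]}
    - {"gripper": -1, "delta_pos": [0, -19.4, -7], "angular": [0, 0, -18]}
    - {"gripper": -1, "delta_pos": [2, -20, -14], "angular": [0, 0, -18]}
    - {"gripper": 0.3, "delta_pos": [2, -20, -14], "angular": [0, 0, -18]}
    - {"gripper": 0.3, "delta_pos": [2, -20, -14], "angular": [0, 0, -18]}
    - {"gripper": 0.3, "delta_pos": [2, -20, -14], "angular": [0, 0, -18]}

```text
clock: 8.35
tcp_pos: [0.5287, -0.1972, 0.0958]
tcp_rot: [0.673, -3.068, -0.006]
ft_force: [0.7, -0.3, -0.5]
opening: 0.0552
grasp_force: 0.0
```

```bash
python3 - <<'E'
from h import *
arc([0])
# tab: tray home. tab centre from wrist view; grip along slide dir -> tool y along bay x (0.998,-.063) -> yaw 86.4
goto([.50,-.05,.25],86.4)
E
```

```text
pos [ 0.5287 -0.1972  0.0958] F [ 0.7 -0.3 -0.5] open 0.05521820624356106 0.0 gate est deg 117.69999999999999 r 0.0656 q [ 0.43  0.59 -0.21  2.06  0.23  0.51  2.06]
0 [0. 0. 0.]
[-35.7, 146.3, -153.7] yaw0 -155.2 ang [0.17, -0.2, 118.35]
```

Call:
carry_out:
  series:
    - {"gripper": 0.3, "delta_pos": [0, 0, -25], "angular": [0, 0, 0]}
    - {"gripper": 0.3, "delta_pos": [0, 0, -60], "angular": [0, 0, 5]}
    - {"gripper": 0.3, "delta_pos": [-10, 0, -100], "angular": [0, 0, 15]}
    - {"gripper": 0.3, "delta_pos": [-25, 5, -140], "angular": [0, 0, 25]}
    - {"gripper": 0.3, "delta_pos": [-45, 12, -175], "angular": [0, 0, 35]}
    - {"gripper": 0.3, "delta_pos": [-65, 20, -195], "angular": [0, 0, 45]}
    - {"gripper": 0.3, "delta_pos": [-85, 25, -204], "angular": [0, 0, 55]}
    - {"gripper": 0.3, "delta_pos": [-101, 27, -204], "angular": [0, 0, 65]}

```text
clock: 9.35
tcp_pos: [0.6105, -0.1302, 0.3011]
tcp_rot: [1.088, 2.947, 0.006]
ft_force: [-0.8, 0.3, -0.0]
opening: 0.0556
grasp_force: 0.0
```

Call:
carry_out:
  series:
    - {"gripper": 0.3, "delta_pos": [0, 0, 0], "angular": [0, 0, 10]}
    - {"gripper": 0.3, "delta_pos": [0, 0, 0], "angular": [0, 0, 20]}
    - {"gripper": 0.3, "delta_pos": [0, 0, 0], "angular": [0, 0, 30]}
    - {"gripper": 0.3, "delta_pos": [0, 0, 0], "angular": [0, 0, 40]}
    - {"gripper": 0.3, "delta_pos": [0, 0, 0], "angular": [0, 0, 49]}
    - {"gripper": 0.3, "delta_pos": [0, 0, 0], "angular": [0, 0, 53.3]}
    - {"gripper": 0.3, "delta_pos": [0, 0, 0], "angular": [0, 0, 53.3]}
    - {"gripper": 0.3, "delta_pos": [0, 0, 0], "angular": [0, 0, 53.3]}

```text
clock: 10.35
tcp_pos: [0.6094, -0.1312, 0.3]
tcp_rot: [-2.286, -2.151, -0.003]
ft_force: [-0.6, -0.2, 0.6]
opening: 0.0559
grasp_force: 0.0
```

```bash
python3 - <<'E'
from h import *
f=grab('wrist');save(f,'w4.png');np.savez('/tmp/w4.npz',**f)
s=sensors.sense();print(s['clock'],s['tcp_pos'],s['qvel'].round(3),s['qpos'].round(2));goto(s['tcp_pos'],86.4)
E
```

```text
10.4 [ 0.60945145 -0.13122665  0.30004171] [ 0.002  0.001  0.001 -0.003 -0.     0.    -0.005] [-0.03  0.4   0.23  1.79 -0.11  0.97  0.19]
[0.0, 0.0, 0.0] yaw0 86.5 ang [-0.03, -0.21, 0.11]
```

View pics/w4.png

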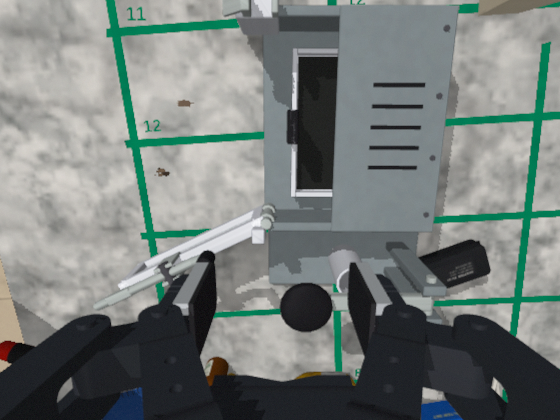

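The gate stands open to lower left. The tab's black cap is at (292,127), spanning (287-298, 109-144).

```bash
python3 - <<'E'
from h import *
w=dict(np.load('/tmp/w4.npz'));W=cloud(w);w3=dict(np.load('/tmp/w3.npz'))
g=w['image'].astype(int).sum(-1);m=(g<130);m[:,299:]=0;m[:100]=0;m[150:]=0
ys,xs=np.nonzero(m&(np.mgrid[:420,:560][1]>280));c=(xs.mean(),ys.mean());print(c,xs.min(),xs.max(),ys.min(),ys.max())
print(np.nanmedian(W[120:133,290:295].reshape(-1,3),0),onplane(w,*c,.07))
W4=W;print('row',W[127,284:345:3].round(3)[:,[0,2]].tolist())
goto([.62,-.07,.12],86.4)
E
```

```text
(np.float64(293.3208722741433), np.float64(125.58878504672897)) 288 298 100 149
[ 0.62141445 -0.07273518  0.07026198] [ 0.622772   -0.07242689  0.07      ]
row [[0.614, 0.008], [0.616, 0.069], [0.619, 0.069], [0.622, 0.07], [0.625, 0.071], [0.631, 0.015], [0.634, 0.017], [0.638, 0.016], [0.641, 0.015], [0.645, 0.015], [nan, nan], [0.651, 0.016], [0.655, 0.015], [0.658, 0.015], [0.662, 0.016], [0.665, 0.015], [0.669, 0.016], [0.664, 0.071], [0.667, 0.072], [0.67, 0.071], [0.673, 0.072]]
[61.1, 6.9, 180.3] yaw0 86.5 ang [-0.03, -0.21, 0.11]
```

Call:
carry_out:
  series:
    - {"gripper": -0.2, "delta_pos": [20, 3, 40], "angular": [0, 0, 0]}
    - {"gripper": -0.2, "delta_pos": [40, 6, 80], "angular": [0, 0, 0]}
    - {"gripper": -0.2, "delta_pos": [58.4, 8, 120], "angular": [0, 0, 0]}
    - {"gripper": -0.2, "delta_pos": [58.4, 8, 155], "angular": [0, 0, 0]}
    - {"gripper": -0.2, "delta_pos": [58.4, 8, 185], "angular": [0, 0, 0]}
    - {"gripper": -0.2, "delta_pos": [58.4, 8, 200], "angular": [0, 0, 0]}
    - {"gripper": -0.2, "delta_pos": [58.4, 8, 200], "angular": [0, 0, 0]}
    - {"gripper": -0.2, "delta_pos": [58.4, 8, 200], "angular": [0, 0, 0]}

```text
clock: 11.4
tcp_pos: [0.6223, -0.0731, 0.1016]
tcp_rot: [-2.289, -2.151, -0.006]
ft_force: [-0.1, -0.0, 0.8]
opening: 0.0343
grasp_force: 0.0
```

```bash
python3 - <<'E'
from h import *
goto([.621,-.0727,.042],86.4);s=sensors.sense();print(s['tcp_pos'],s['opening'],s['qvel'].round(3))
E
```

```text
[0.1, -1.4, 59.6] yaw0 86.4 ang [0.12, -0.2, 0.05]
[ 0.6222646  -0.07312424  0.10158892] 0.034292735411465367 [-0.003 -0.01   0.    -0.001 -0.    -0.003 -0.002]
```

Call:
carry_out:
  series:
    - {"gripper": -0.2, "delta_pos": [0, -1.4, 20], "angular": [0, 0, 0]}
    - {"gripper": -0.2, "delta_pos": [0, -1.4, 40], "angular": [0, 0, 0]}
    - {"gripper": -0.2, "delta_pos": [0, -1.4, 54], "angular": [0, 0, 0]}
    - {"gripper": -0.2, "delta_pos": [0, -1.4, 60], "angular": [0, 0, 0]}
    - {"gripper": -0.2, "delta_pos": [0, -1.4, 60], "angular": [0, 0, 0]}
    - {"gripper": -1, "delta_pos": [0, -1.4, 60], "angular": [0, 0, 0]}
    - {"gripper": -1, "delta_pos": [0, -1.4, 60], "angular": [0, 0, 0]}
    - {"gripper": -1, "delta_pos": [0, -1.4, 60], "angular": [0, 0, 0]}
  grip_force: 30

```text
clock: 12.4
tcp_pos: [0.6209, -0.0727, 0.0411]
tcp_rot: [-2.289, -2.151, -0.006]
ft_force: [2.2, -0.4, 1.4]
opening: 0.0076
grasp_force: 33.2
```

Call:
carry_out:
  series:
    - {"gripper": -1, "delta_pos": [0, -8, 0], "angular": [0, 0, 0]}
    - {"gripper": -1, "delta_pos": [0, -25, 0], "angular": [0, 0, 0]}
    - {"gripper": -1, "delta_pos": [0, -45, 0], "angular": [0, 0, 0]}
    - {"gripper": -1, "delta_pos": [0, -65, 0], "angular": [0, 0, 0]}
    - {"gripper": -1, "delta_pos": [0, -85, 0], "angular": [0, 0, 0]}
    - {"gripper": -1, "delta_pos": [0, -102, 0], "angular": [0, 0, 0]}
    - {"gripper": -1, "delta_pos": [0, -112, 0], "angular": [0, 0, 0]}
    - {"gripper": -1, "delta_pos": [0, -116, 0], "angular": [0, 0, 0]}

```text
clock: 13.4
tcp_pos: [0.5089, -0.0655, 0.0411]
tcp_rot: [2.285, 2.148, 0.015]
ft_force: [11.0, 0.3, -6.0]
opening: 0.0074
grasp_force: 32.5
```

```bash
python3 - <<'E'
from h import *
s=sensors.sense();print(s['tcp_pos'],s['ft_force'],s['opening'],s['qpos'].round(2));goto([.455,.28,.30],158)
E
```

```text
[ 0.50890998 -0.06550372  0.04109278] [11.03786683  0.31020826 -5.97922353] 0.007422841693576187 [-0.03  0.65  0.1   2.21 -0.22  0.29  0.19]
[342.3, -72.3, -258.7] yaw0 86.5 ang [0.63, 0.24, -71.53]
```

Call:
carry_out:
  series:
    - {"gripper": -1, "delta_pos": [0, -2, 0], "angular": [0, 0, 0]}
    - {"gripper": -1, "delta_pos": [0, -2, 0], "angular": [0, 0, 0]}
    - {"gripper": -1, "delta_pos": [0, 0, 0], "angular": [0, 0, 0]}
    - {"gripper": -0.2, "delta_pos": [0, 0, 0], "angular": [0, 0, 0]}
    - {"gripper": -0.2, "delta_pos": [0, 0, 0], "angular": [0, 0, 0]}
    - {"gripper": -0.2, "delta_pos": [0, 0, -10], "angular": [0, 0, 0]}
    - {"gripper": -0.2, "delta_pos": [0, 0, -50], "angular": [0, 0, 0]}
    - {"gripper": -0.2, "delta_pos": [0, 0, -100], "angular": [0, 0, 0]}

```text
clock: 14.4
tcp_pos: [0.5025, -0.0656, 0.1411]
tcp_rot: [-2.286, -2.148, -0.0]
ft_force: [1.3, 0.6, -0.8]
opening: 0.0342
grasp_force: 0.0
```

```bash
python3 - <<'E'
from h import *
s=sensors.sense();print(s['tcp_pos'],s['ft_force'],s['opening']);goto([.46,.28,.30],158)
E
```

```text
[ 0.50245536 -0.06563303  0.14107287] [ 1.26617543  0.57627731 -0.79875114] 0.03418294054294576
[342.9, -64.3, -157.5] yaw0 86.5 ang [-0.05, -0.3, -71.55]
```

Call:
carry_out:
  series:
    - {"gripper": 0, "delta_pos": [20, -4, -40], "angular": [0, 0, 0]}
    - {"gripper": 0, "delta_pos": [60, -10, -80], "angular": [0, 0, 0]}
    - {"gripper": 0, "delta_pos": [105, -20, -120], "angular": [0, 0, 0]}
    - {"gripper": 0, "delta_pos": [155, -30, -150], "angular": [0, 0, 0]}
    - {"gripper": 0, "delta_pos": [205, -40, -170], "angular": [0, 0, 0]}
    - {"gripper": 0, "delta_pos": [250, -48, -180], "angular": [0, 0, 0]}
    - {"gripper": 0, "delta_pos": [283, -50, -180], "angular": [0, 0, 0]}
    - {"gripper": 0, "delta_pos": [283, -50, -180], "angular": [0, 0, 0]}

```text
clock: 15.4
tcp_pos: [0.4703, 0.222, 0.3217]
tcp_rot: [-2.28, -2.156, -0.004]
ft_force: [0.3, -0.2, 0.7]
opening: 0.0427
grasp_force: 0.0
```

```bash
python3 - <<'E'
from h import *
f=grab('top');g=grab('wrist');g=grab('wrist');np.savez('/tmp/t3.npz',**f);np.savez('/tmp/w5.npz',**g)
print(sensors.sense()['tcp_pos'],sensors.sense()['qvel'].round(3))
a=np.full((420,800,3),255,np.uint8);a[:,:560]=g['image'];c=f['image'][150:270,275:395];a[:240,560:800]=cv2.resize(c,(240,240),interpolation=cv2.INTER_CUBIC)
cv2.imwrite('pics/w5.png',a[:,:,::-1])
E
```

```text
[0.47114587 0.21741668 0.32121619] [ 0.012  0.     0.009  0.002 -0.002 -0.003 -0.003]
```

View pics/w5.png

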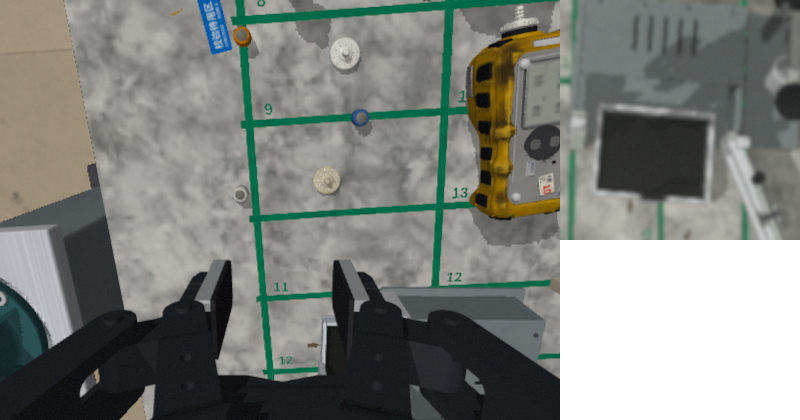

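Wrist: orange (242,36), blue (360,118), pale (240,195), all where they were. The inset shows the tray out, with inner corners near (602,107), (714,114), (597,192) and (708,200).

```bash
python3 - <<'E'
from h import *
t=dict(np.load('/tmp/t3.npz'));w=dict(np.load('/tmp/w5.npz'));W=cloud(w);T=cloud(t)
for u,v in [(602,107),(714,114),(597,192),(708,200),(655,153)]:
    print('tray',onplane(t,275+(u-560)/2,150+v/2,.03 if u!=655 else .015).round(4))
print('floor z',T[226,322].round(3))
# tray floor by depth
m=(T[...,2]>.008)&(T[...,2]<.022)&(T[...,0]>.48)&(T[...,0]<.66)&(T[...,1]>-.16)&(T[...,1]<.02)&(t['image'].astype(int).sum(-1)<200)
print('dark floor mean',T[m].mean(0).round(4),T[m].min(0).round(3),T[m].max(0).round(3))
hsv=cv2.cvtColor(w['image'],cv2.COLOR_RGB2HSV)
o=[]
for n,u,v in [('orange',242,36),('blue',360,118),('pale',240,195)]:
    P=W[v-9:v+10,u-9:u+10].reshape(-1,3);k=P[(P[:,2]>.011)];h=np.nanmedian(k[:,2])
    top=k[abs(k[:,2]-h)<.004];c=(top.min(0)+top.max(0))/2
    print(n,len(top),'h',h.round(4),'centre',c.round(4),'ray',onplane(w,u,v,.016).round(4))
goto([.4144,.1952,.06],86.4);goto([.566,.281,.06],86.4)
E
```

```text
tray [0.6325 0.0021 0.03  ]
tray [ 0.6262 -0.1517  0.03  ]
tray [0.5155 0.0074 0.03  ]
tray [ 0.5079 -0.1429  0.03  ]
tray [ 0.5727 -0.0725  0.015 ]
floor z [ 0.574 -0.071  0.015]
dark floor mean [ 0.5724 -0.0679  0.015 ] [ 0.516 -0.143  0.008] [0.629 0.005 0.022]
orange 265 h 0.0152 centre [0.4326 0.3776 0.0147] ray [0.4335 0.377  0.016 ]
blue 223 h 0.015 centre [0.5673 0.2794 0.0146] ray [0.5666 0.2789 0.016 ]
pale 194 h 0.015 centre [0.4133 0.1939 0.0146] ray [0.4143 0.194  0.016 ]
[-26.3, -55.0, 261.2] yaw0 86.4 ang [-0.06, -0.12, -0.04]
[68.9, 90.9, 261.3] yaw0 86.4 ang [-0.06, -0.12, -0.04]
```

Call:
carry_out:
  series:
    - {"gripper": 0, "delta_pos": [25, 35, 45], "angular": [0, 0, 0]}
    - {"gripper": 0, "delta_pos": [50, 70, 95], "angular": [0, 0, 0]}
    - {"gripper": 0, "delta_pos": [67, 92, 145], "angular": [0, 0, 0]}
    - {"gripper": 0, "delta_pos": [67, 92, 195], "angular": [0, 0, 0]}
    - {"gripper": 0, "delta_pos": [67, 92, 235], "angular": [0, 0, 0]}
    - {"gripper": 0, "delta_pos": [67, 92, 265], "angular": [0, 0, 0]}
    - {"gripper": 0, "delta_pos": [67, 92, 280], "angular": [0, 0, 0]}
    - {"gripper": 0, "delta_pos": [67, 92, 280], "angular": [0, 0, 0]}

```text
clock: 16.55
tcp_pos: [0.5675, 0.2799, 0.0411]
tcp_rot: [-2.289, -2.148, -0.001]
ft_force: [0.3, 0.1, -0.2]
opening: 0.0425
grasp_force: 0.0
```

```bash
python3 - <<'E'
from h import *
goto([.567,.2793,.004],86.4);print(sensors.sense()['tcp_pos'],sensors.sense()['qvel'].round(3))
E
```

```text
[-0.7, -0.4, 37.1] yaw0 86.4 ang [-0.08, -0.11, -0.03]
[0.56745843 0.27991765 0.04109341] [-0.006 -0.033 -0.001 -0.021 -0.001  0.004 -0.001]
```

Call:
carry_out:
  series:
    - {"gripper": 0, "delta_pos": [-0.7, 0, 18], "angular": [0, 0, 0]}
    - {"gripper": 0, "delta_pos": [-0.7, 0, 32], "angular": [0, 0, 0]}
    - {"gripper": 0, "delta_pos": [-0.7, 0, 37], "angular": [0, 0, 0]}
    - {"gripper": 0, "delta_pos": [-0.7, 0, 37], "angular": [0, 0, 0]}
    - {"gripper": -1, "delta_pos": [-0.7, 0, 37], "angular": [0, 0, 0]}
    - {"gripper": -1, "delta_pos": [-0.7, 0, 37], "angular": [0, 0, 0]}
    - {"gripper": -1, "delta_pos": [-0.7, 0, 37], "angular": [0, 0, 0]}
    - {"gripper": -1, "delta_pos": [-0.7, 0, 20], "angular": [0, 0, 0]}
  grip_force: 25

```text
clock: 17.55
tcp_pos: [0.5666, 0.2802, 0.0213]
tcp_rot: [-2.287, -2.15, 0.0]
ft_force: [0.2, 0.2, -0.2]
opening: 0.0178
grasp_force: 24.5
```

```bash
python3 - <<'E'
from h import *
s=sensors.sense();print(s['tcp_pos']);goto([.575,-.105,.10],86.4)
E
```

```text
[0.56661229 0.28024074 0.02126424]
[-383.8, 32.0, -79.6] yaw0 86.5 ang [-0.14, -0.12, 0.06]
```

Call:
carry_out:
  series:
    - {"gripper": -1, "delta_pos": [0, 0, -50], "angular": [0, 0, 0]}
    - {"gripper": -1, "delta_pos": [-10, 0, -105], "angular": [0, 0, 0]}
    - {"gripper": -1, "delta_pos": [-50, 3, -145], "angular": [0, 0, 0]}
    - {"gripper": -1, "delta_pos": [-110, 8, -150], "angular": [0, 0, 0]}
    - {"gripper": -1, "delta_pos": [-170, 14, -150], "angular": [0, 0, 0]}
    - {"gripper": -1, "delta_pos": [-230, 20, -150], "angular": [0, 0, 0]}
    - {"gripper": -1, "delta_pos": [-290, 26, -150], "angular": [0, 0, 0]}
    - {"gripper": -1, "delta_pos": [-345, 30, -150], "angular": [0, 0, 0]}

```text
clock: 18.55
tcp_pos: [0.5762, -0.0684, 0.1717]
tcp_rot: [-2.289, -2.15, -0.005]
ft_force: [0.7, -0.3, 1.0]
opening: 0.0179
grasp_force: 24.5
```

```bash
python3 - <<'E'
from h import *
s=sensors.sense();print(s['tcp_pos'],s['opening']);goto([.575,-.11,.021],86.4)
E
```

```text
[ 0.57620517 -0.06844336  0.17172823] 0.017852102054088905
[-42.0, 1.2, 150.6] yaw0 86.4 ang [0.09, -0.19, 0.0]
```

Call:
carry_out:
  series:
    - {"gripper": -1, "delta_pos": [-22, 1, 40], "angular": [0, 0, 0]}
    - {"gripper": -1, "delta_pos": [-44, 1, 80], "angular": [0, 0, 0]}
    - {"gripper": -1, "delta_pos": [-44, 1, 115], "angular": [0, 0, 0]}
    - {"gripper": -1, "delta_pos": [-44, 1, 138], "angular": [0, 0, 0]}
    - {"gripper": -1, "delta_pos": [-44, 1, 149], "angular": [0, 0, 0]}
    - {"gripper": -1, "delta_pos": [-44, 1, 151.5], "angular": [0, 0, 0]}
    - {"gripper": -1, "delta_pos": [-44, 1, 151.5], "angular": [0, 0, 0]}
    - {"gripper": -1, "delta_pos": [-44, 1, 151.5], "angular": [0, 0, 0]}

```text
clock: 19.55
tcp_pos: [0.5755, -0.1096, 0.0201]
tcp_rot: [-2.289, -2.151, -0.006]
ft_force: [-0.3, -0.4, 5.3]
opening: 0.0176
grasp_force: 25.0
```

```bash
python3 - <<'E'
from h import *
s=sensors.sense();print(s['tcp_pos'],s['opening'],s['ft_force'])
E
```

```text
[ 0.57550258 -0.10956194  0.02006518] 0.017634641455018432 [-0.34025112 -0.37871148  5.25900232]
```

Touching the floor (5 N). I release and lift.

Call:
carry_out:
  series:
    - {"gripper": -1, "delta_pos": [0, 0, -1], "angular": [0, 0, 0]}
    - {"gripper": -0.2, "delta_pos": [0, 0, -1], "angular": [0, 0, 0]}
    - {"gripper": 0, "delta_pos": [0, 0, -1], "angular": [0, 0, 0]}
    - {"gripper": 0, "delta_pos": [0, 0, -10], "angular": [0, 0, 0]}
    - {"gripper": 0, "delta_pos": [0, 0, -40], "angular": [0, 0, 0]}
    - {"gripper": 0, "delta_pos": [0, 0, -90], "angular": [0, 0, 0]}
    - {"gripper": 0, "delta_pos": [0, 0, -145], "angular": [0, 0, 0]}
    - {"gripper": 0, "delta_pos": [40, 0, -170], "angular": [0, 0, 0]}

```text
clock: 20.55
tcp_pos: [0.5784, -0.0743, 0.193]
tcp_rot: [2.295, 2.14, 0.008]
ft_force: [-0.5, 0.9, -0.4]
opening: 0.0426
grasp_force: 0.0
```

```bash
python3 - <<'E'
from h import *
s=sensors.sense();print(s['tcp_pos'],s['opening'],s['ft_force']);goto([.4138,.1945,.08],86.4)
t=grab('top');T=cloud(t);save(t,'t4.png')
m=(T[...,2]>.008)&(T[...,2]<.03)
for n,u,v in [('orange',155,273)]: print(n,T[v-1:v+2,u-1:u+2].reshape(-1,3).mean(0).round(3))
old=dict(np.load('/tmp/t3.npz'));d=cv2.absdiff(t['image'][200:290,130:270],old['image'][200:290,130:270]).sum(-1);ys,xs=np.nonzero(d>90);print('changed px',[(x+130,y+200) for x,y in zip(xs,ys)][:40:3])
E
```

```text
[ 0.57838568 -0.07431298  0.19297313] 0.042584697351814235 [-0.47178814  0.92205249 -0.44270427]
[256.6, -183.5, 112.1] yaw0 86.0 ang [0.35, -0.06, -0.38]
orange [0.437 0.379 0.014]
changed px [(np.int64(182), np.int64(200)), (np.int64(185), np.int64(200)), (np.int64(188), np.int64(200)), (np.int64(191), np.int64(200)), (np.int64(194), np.int64(200)), (np.int64(184), np.int64(201)), (np.int64(187), np.int64(201)), (np.int64(190), np.int64(201)), (np.int64(193), np.int64(201)), (np.int64(182), np.int64(202)), (np.int64(185), np.int64(202)), (np.int64(188), np.int64(202)), (np.int64(191), np.int64(202)), (np.int64(194), np.int64(202))]
```

Call:
carry_out:
  series:
    - {"gripper": 0, "delta_pos": [25, -10, 0], "angular": [0, 0, 0]}
    - {"gripper": 0, "delta_pos": [65, -35, 0], "angular": [0, 0, 0]}
    - {"gripper": 0, "delta_pos": [110, -70, 0], "angular": [0, 0, 0]}
    - {"gripper": 0, "delta_pos": [155, -105, 10], "angular": [0, 0, 0]}
    - {"gripper": 0, "delta_pos": [195, -140, 40], "angular": [0, 0, 0]}
    - {"gripper": 0, "delta_pos": [235, -170, 75], "angular": [0, 0, 0]}
    - {"gripper": 0, "delta_pos": [257, -183.5, 105], "angular": [0, 0, -0.4]}
    - {"gripper": 0, "delta_pos": [257, -183.5, 112], "angular": [0, 0, -0.4]}

```text
clock: 21.6
tcp_pos: [0.4077, 0.1998, 0.0766]
tcp_rot: [-2.273, -2.163, 0.0]
ft_force: [-0.7, -0.9, -0.7]
opening: 0.0427
grasp_force: 0.0
```

```bash
cat >> h.py <<'E'
def mods(f,zmin=.010,zmax=.024,show=True):
    """blobs of module size standing on the bench, by depth and size"""
    W=cloud(f);m=((W[...,2]>zmin)&(W[...,2]<zmax)).astype(np.uint8)
    m=cv2.morphologyEx(m,cv2.MORPH_OPEN,np.ones((3,3)))
    n,l,st,c=cv2.connectedComponentsWithStats(m)
    for i in range(1,n):
        P=W[l==i];h=np.median(P[:,2]);P=P[abs(P[:,2]-h)<.003];e=np.ptp(P[:,:2],axis=0) if len(P)>20 else np.zeros(2)
        if (e>.012).all() and (e<.045).all(): print('blob',c[i].round(0),'centre',((P.min(0)+P.max(0))/2).round(4),'size',e.round(3),'h',h.round(4))
E
python3 - <<'E'
from h import *
grab('wrist');f=grab('wrist');mods(f);save(f,'w6.png');s=sensors.sense();print(s['tcp_pos'],s['qvel'].round(3));goto([.4138,.1945,.004],86.4)
E
```

```text
blob [293. 238.] centre [0.4136 0.1943 0.0148] size [0.019 0.019] h 0.015
[0.40981606 0.19751597 0.07759365] [ 0.021 -0.03   0.021 -0.011  0.     0.008 -0.003]
[-3.0, 4.2, 73.6] yaw0 86.8 ang [-0.04, -0.14, 0.44]
```

Call:
carry_out:
  series:
    - {"gripper": 0, "delta_pos": [-1, 1.5, 20], "angular": [0, 0, 0]}
    - {"gripper": 0, "delta_pos": [-1, 1.5, 40], "angular": [0, 0, 0]}
    - {"gripper": 0, "delta_pos": [-1, 1.5, 45], "angular": [0, 0, 0]}
    - {"gripper": 0, "delta_pos": [-1, 1.5, 45], "angular": [0, 0, 0]}
    - {"gripper": 0, "delta_pos": [-1, 1.5, 45], "angular": [0, 0, 0]}
    - {"gripper": 0, "delta_pos": [-1, 1.5, 45], "angular": [0, 0, 0]}
    - {"gripper": 0, "delta_pos": [-1, 1.5, 45], "angular": [0, 0, 0]}
    - {"gripper": 0, "delta_pos": [-1, 1.5, 45], "angular": [0, 0, 0]}

```text
clock: 22.7
tcp_pos: [0.4112, 0.1973, 0.033]
tcp_rot: [-2.28, -2.158, -0.004]
ft_force: [-0.5, -0.1, -0.2]
opening: 0.0423
grasp_force: 0.0
```

```bash
python3 - <<'E'
from h import *
s=sensors.sense();print(s['tcp_pos'],s['qvel'].round(3));goto([.4136,.1943,.004],86.4)
E
```

```text
[0.41117392 0.19733731 0.03297579] [-0.     0.002 -0.001  0.     0.    -0.001  0.001]
[-3.0, 2.6, 29.0] yaw0 86.9 ang [0.01, -0.21, 0.46]
```

Call:
carry_out:
  series:
    - {"gripper": 0, "delta_pos": [-3, 2.6, 14], "angular": [0, 0, 0]}
    - {"gripper": 0, "delta_pos": [-3, 2.6, 25], "angular": [0, 0, 0]}
    - {"gripper": 0, "delta_pos": [-3, 2.6, 29], "angular": [0, 0, 0]}
    - {"gripper": 0, "delta_pos": [-3, 2.6, 29], "angular": [0, 0, 0]}
    - {"gripper": -1, "delta_pos": [-3, 2.6, 29], "angular": [0, 0, 0]}
    - {"gripper": -1, "delta_pos": [-3, 2.6, 29], "angular": [0, 0, 0]}
    - {"gripper": -1, "delta_pos": [-3, 2.6, 29], "angular": [0, 0, 0]}
    - {"gripper": -1, "delta_pos": [-3, 2.6, 10], "angular": [0, 0, 0]}

```text
clock: 23.7
tcp_pos: [0.413, 0.1939, 0.0224]
tcp_rot: [-2.279, -2.158, -0.001]
ft_force: [-0.1, -0.4, 0.1]
opening: 0.0184
grasp_force: 24.5
```

```bash
python3 - <<'E'
from h import *
s=sensors.sense();print(s['tcp_pos'],s['opening']);goto([.575,-.03,.17],86.4)
E
```

```text
[0.41300402 0.19386681 0.02238991] 0.01837560958549533
[-214.3, 173.7, -148.5] yaw0 86.9 ang [-0.11, -0.14, 0.46]
```

Call:
carry_out:
  series:
    - {"gripper": -1, "delta_pos": [0, 0, -50], "angular": [0, 0, 0]}
    - {"gripper": -1, "delta_pos": [0, 0, -100], "angular": [0, 0, 0]}
    - {"gripper": -1, "delta_pos": [-30, 25, -140], "angular": [0, 0, 0]}
    - {"gripper": -1, "delta_pos": [-70, 58, -148], "angular": [0, 0, 0]}
    - {"gripper": -1, "delta_pos": [-115, 95, -148], "angular": [0, 0, 0]}
    - {"gripper": -1, "delta_pos": [-160, 132, -148], "angular": [0, 0, 0]}
    - {"gripper": -1, "delta_pos": [-200, 162, -148], "angular": [0, 0, 0.4]}
    - {"gripper": -1, "delta_pos": [-219, 174, -148], "angular": [0, 0, 0.4]}

```text
clock: 24.7
tcp_pos: [0.5765, -0.038, 0.1702]
tcp_rot: [-2.293, -2.146, -0.004]
ft_force: [-0.6, -0.4, -0.1]
opening: 0.0181
grasp_force: 24.5
```

```bash
python3 - <<'E'
from h import *
s=sensors.sense();print(s['tcp_pos'],s['opening']);goto([.575,-.035,.0205],86.4)
E
```

```text
[ 0.57645549 -0.03800167  0.17018851] 0.01814939454485363
[2.6, -1.8, 149.7] yaw0 86.2 ang [0.06, -0.13, -0.18]
```

Call:
carry_out:
  series:
    - {"gripper": -1, "delta_pos": [0, -1, 45], "angular": [0, 0, 0]}
    - {"gripper": -1, "delta_pos": [0, -1, 90], "angular": [0, 0, 0]}
    - {"gripper": -1, "delta_pos": [0, -1, 125], "angular": [0, 0, 0]}
    - {"gripper": -1, "delta_pos": [0, -1, 143], "angular": [0, 0, 0]}
    - {"gripper": -1, "delta_pos": [0, -1, 149.5], "angular": [0, 0, 0]}
    - {"gripper": -1, "delta_pos": [0, -1, 149.5], "angular": [0, 0, 0]}
    - {"gripper": -1, "delta_pos": [0, -1, 149.5], "angular": [0, 0, 0]}
    - {"gripper": -1, "delta_pos": [0, -1, 149.5], "angular": [0, 0, 0]}

```text
clock: 25.7
tcp_pos: [0.575, -0.0341, 0.0216]
tcp_rot: [-2.288, -2.151, -0.006]
ft_force: [0.2, 0.6, -0.1]
opening: 0.018
grasp_force: 24.6
```

```bash
python3 - <<'E'
from h import *
s=sensors.sense();print(s['tcp_pos'],s['opening'],s['ft_force'])
E
```

```text
[ 0.57504104 -0.0340799   0.02157244] 0.018020867965793295 [ 0.24499799  0.55040165 -0.05346355]
```

Call:
carry_out:
  series:
    - {"gripper": -1, "delta_pos": [0, 0, 2.2], "angular": [0, 0, 0]}
    - {"gripper": -1, "delta_pos": [0, 0, 2.2], "angular": [0, 0, 0]}
    - {"gripper": -0.2, "delta_pos": [0, 0, 1.5], "angular": [0, 0, 0]}
    - {"gripper": 0, "delta_pos": [0, 0, 1], "angular": [0, 0, 0]}
    - {"gripper": 0, "delta_pos": [0, 0, -10], "angular": [0, 0, 0]}
    - {"gripper": 0, "delta_pos": [0, 0, -55], "angular": [0, 0, 0]}
    - {"gripper": 0, "delta_pos": [0, 0, -110], "angular": [0, 0, 0]}
    - {"gripper": 0, "delta_pos": [0, 0, -165], "angular": [0, 0, 0]}

```text
clock: 26.7
tcp_pos: [0.5739, -0.0346, 0.1877]
tcp_rot: [-2.287, -2.15, -0.004]
ft_force: [1.6, 0.6, -0.3]
opening: 0.0424
grasp_force: 0.0
```

```bash
python3 - <<'E'
from h import *
s=sensors.sense();print(s['tcp_pos'],s['ft_force']);goto([.4326,.3776,.16],158)
t=grab('side');W=cloud(t)
b=W[(W[...,1]>.41)&(W[...,1]<.54)&(W[...,0]>.38)&(W[...,0]<.55)&(W[...,2]>.03)];print('bottle',b.min(0).round(3),b.max(0).round(3))
E
```

```text
[ 0.57393669 -0.03461173  0.18766289] [ 1.59184225  0.56351778 -0.30834266]
[402.6, -166.6, 29.1] yaw0 86.5 ang [0.12, -0.18, -71.55]
bottle [0.45  0.458 0.03 ] [0.493 0.5   0.119]
```

Call:
carry_out:
  series:
    - {"gripper": 0, "delta_pos": [45, -15, 0], "angular": [0, 0, -9]}
    - {"gripper": 0, "delta_pos": [95, -38, 0], "angular": [0, 0, -18]}
    - {"gripper": 0, "delta_pos": [150, -60, 0], "angular": [0, 0, -27]}
    - {"gripper": 0, "delta_pos": [205, -84, 0], "angular": [0, 0, -36]}
    - {"gripper": 0, "delta_pos": [260, -108, 0], "angular": [0, 0, -45]}
    - {"gripper": 0, "delta_pos": [315, -130, 10], "angular": [0, 0, -54]}
    - {"gripper": 0, "delta_pos": [365, -150, 20], "angular": [0, 0, -63]}
    - {"gripper": 0, "delta_pos": [402, -166, 30], "angular": [0, 0, -71.5]}

```text
clock: 27.75
tcp_pos: [0.4323, 0.3797, 0.1573]
tcp_rot: [-0.59, -3.086, -0.008]
ft_force: [0.7, 0.2, 0.9]
opening: 0.0422
grasp_force: 0.0
```

```bash
python3 - <<'E'
from h import *
for i in range(4): f=grab('wrist')
mods(f);save(f,'w7.png');s=sensors.sense();print(s['tcp_pos'],s['qvel'].round(3));goto([.4326,.3776,.004],158)
E
```

```text
blob [281. 206.] centre [0.433  0.3782 0.0149] size [0.02  0.019] h 0.0149
[0.43289079 0.37732805 0.15692274] [ 0.028 -0.012  0.038  0.013  0.004  0.003 -0.   ]
[0.2, -0.3, 152.9] yaw0 158.0 ang [0.15, -0.08, 0.01]
```

Call:
carry_out:
  series:
    - {"gripper": 0, "delta_pos": [0, 0, 40], "angular": [0, 0, 0]}
    - {"gripper": 0, "delta_pos": [0, 0, 80], "angular": [0, 0, 0]}
    - {"gripper": 0, "delta_pos": [0, 0, 110], "angular": [0, 0, 0]}
    - {"gripper": 0, "delta_pos": [0, 0, 122], "angular": [0, 0, 0]}
    - {"gripper": 0, "delta_pos": [0, 0, 122], "angular": [0, 0, 0]}
    - {"gripper": 0, "delta_pos": [0, 0, 122], "angular": [0, 0, 0]}
    - {"gripper": 0, "delta_pos": [0, 0, 122], "angular": [0, 0, 0]}
    - {"gripper": 0, "delta_pos": [0, 0, 122], "angular": [0, 0, 0]}

```text
clock: 28.95
tcp_pos: [0.4339, 0.3778, 0.0358]
tcp_rot: [0.601, 3.083, 0.007]
ft_force: [0.6, 0.6, -0.0]
opening: 0.0424
grasp_force: 0.0
```

```bash
python3 - <<'E'
from h import *
s=sensors.sense();print(s['tcp_pos'],s['qvel'].round(3));goto([.433,.378,.004],158)
E
```

```text
[0.43388432 0.37776507 0.0357895 ] [-0.     0.008  0.001  0.003 -0.    -0.002  0.003]
[0.9, -0.3, 31.8] yaw0 158.0 ang [0.26, -0.03, -0.05]
```

Call:
carry_out:
  series:
    - {"gripper": 0, "delta_pos": [0.9, -0.3, 15], "angular": [0, 0, 0]}
    - {"gripper": 0, "delta_pos": [0.9, -0.3, 28], "angular": [0, 0, 0]}
    - {"gripper": 0, "delta_pos": [0.9, -0.3, 32], "angular": [0, 0, 0]}
    - {"gripper": 0, "delta_pos": [0.9, -0.3, 32], "angular": [0, 0, 0]}
    - {"gripper": -1, "delta_pos": [0.9, -0.3, 32], "angular": [0, 0, 0]}
    - {"gripper": -1, "delta_pos": [0.9, -0.3, 32], "angular": [0, 0, 0]}
    - {"gripper": -1, "delta_pos": [0.9, -0.3, 32], "angular": [0, 0, 0]}
    - {"gripper": -1, "delta_pos": [0.9, -0.3, 5], "angular": [0, 0, 0]}

```text
clock: 29.95
tcp_pos: [0.4315, 0.3765, 0.0289]
tcp_rot: [-0.6, -3.081, -0.0]
ft_force: [0.7, 0.5, 0.8]
opening: 0.0182
grasp_force: 24.5
```

```bash
python3 - <<'E'
from h import *
s=sensors.sense();print(s['tcp_pos'],s['opening'],s['grasp_force']);goto([.575,-.071,.18],86.4)
E
```

```text
[0.43148981 0.37648297 0.02893464] 0.01819272342759168 24.505891251610592
[-300.5, -361.0, -151.8] yaw0 158.0 ang [-0.1, -0.12, 71.57]
```

Call:
carry_out:
  series:
    - {"gripper": -1, "delta_pos": [0, 0, -55], "angular": [0, 0, 0]}
    - {"gripper": -1, "delta_pos": [0, 0, -110], "angular": [0, 0, 0]}
    - {"gripper": -1, "delta_pos": [-30, -36, -145], "angular": [0, 0, 10]}
    - {"gripper": -1, "delta_pos": [-68, -82, -152], "angular": [0, 0, 20]}
    - {"gripper": -1, "delta_pos": [-108, -130, -152], "angular": [0, 0, 30]}
    - {"gripper": -1, "delta_pos": [-148, -178, -152], "angular": [0, 0, 40]}
    - {"gripper": -1, "delta_pos": [-188, -226, -152], "angular": [0, 0, 50]}
    - {"gripper": -1, "delta_pos": [-228, -274, -152], "angular": [0, 0, 60]}

```text
clock: 30.95
tcp_pos: [0.5413, 0.0356, 0.1812]
tcp_rot: [-2.067, -2.363, -0.005]
ft_force: [1.0, 0.6, -0.1]
opening: 0.0174
grasp_force: 24.5
```

```bash
python3 - <<'E'
from h import *
for i in range(3): grab('top')
s=sensors.sense();print(s['tcp_pos'],s['opening'],s['grasp_force']);goto([.575,-.071,.12],86.4)
E
```

```text
[0.54170575 0.03258657 0.1810216 ] 0.018125430778369336 24.52592543559149
[-107.1, 19.4, 60.9] yaw0 97.5 ang [0.06, -0.07, 11.09]
```

Call:
carry_out:
  series:
    - {"gripper": -1, "delta_pos": [-30, 5, 0], "angular": [0, 0, 4]}
    - {"gripper": -1, "delta_pos": [-60, 10, 10], "angular": [0, 0, 8]}
    - {"gripper": -1, "delta_pos": [-90, 15, 30], "angular": [0, 0, 11]}
    - {"gripper": -1, "delta_pos": [-106, 19.4, 50], "angular": [0, 0, 11]}
    - {"gripper": -1, "delta_pos": [-106, 19.4, 60], "angular": [0, 0, 11]}
    - {"gripper": -1, "delta_pos": [-106, 19.4, 90], "angular": [0, 0, 11]}
    - {"gripper": -1, "delta_pos": [-106, 19.4, 120], "angular": [0, 0, 11]}
    - {"gripper": -1, "delta_pos": [-106, 19.4, 140], "angular": [0, 0, 11]}

```text
clock: 32.1
tcp_pos: [0.5741, -0.0614, 0.0394]
tcp_rot: [-2.272, -2.162, -0.004]
ft_force: [-0.9, -0.5, -0.5]
opening: 0.0183
grasp_force: 24.5
```

```bash
python3 - <<'E'
from h import *
for i in range(3): grab('side')
s=sensors.sense();print(s['tcp_pos'],s['opening'],s['grasp_force']);goto([.575,-.071,.0195],86.4)
E
```

```text
[ 0.57401534 -0.06206977  0.03988986] 0.01855338181449484 24.526936712209135
[-9.0, 1.5, 20.3] yaw0 87.1 ang [-0.14, -0.28, 0.71]
```

Call:
carry_out:
  series:
    - {"gripper": -1, "delta_pos": [-9, 1, 0], "angular": [0, 0, 0]}
    - {"gripper": -1, "delta_pos": [-9, 1, 10], "angular": [0, 0, 0]}
    - {"gripper": -1, "delta_pos": [-9, 1, 18], "angular": [0, 0, 0]}
    - {"gripper": -1, "delta_pos": [-9, 1, 20.3], "angular": [0, 0, 0]}
    - {"gripper": -1, "delta_pos": [-9, 1, 20.3], "angular": [0, 0, 0]}
    - {"gripper": -1, "delta_pos": [-9, 1, 20.3], "angular": [0, 0, 0]}
    - {"gripper": -0.2, "delta_pos": [-9, 1, 20], "angular": [0, 0, 0]}
    - {"gripper": 0, "delta_pos": [-9, 1, 20], "angular": [0, 0, 0]}

```text
clock: 33.25
tcp_pos: [0.5756, -0.0734, 0.0206]
tcp_rot: [-2.278, -2.16, -0.004]
ft_force: [0.3, 0.1, 0.1]
opening: 0.0426
grasp_force: 0.0
```

Call:
carry_out:
  series:
    - {"gripper": 0, "delta_pos": [0, 0, 0], "angular": [0, 0, 0]}
    - {"gripper": 0, "delta_pos": [0, 0, -10], "angular": [0, 0, 0]}
    - {"gripper": 0, "delta_pos": [0, 0, -40], "angular": [0, 0, 0]}
    - {"gripper": 0, "delta_pos": [0, 0, -90], "angular": [0, 0, 0]}
    - {"gripper": 0, "delta_pos": [0, 0, -150], "angular": [0, 0, 0]}
    - {"gripper": 0, "delta_pos": [-10, -20, -210], "angular": [0, 0, 0]}
    - {"gripper": 0, "delta_pos": [-20, -40, -260], "angular": [0, 0, 0]}
    - {"gripper": 0, "delta_pos": [-30, -50, -280], "angular": [0, 0, 0]}

```text
clock: 34.25
tcp_pos: [0.524, -0.1023, 0.3045]
tcp_rot: [2.279, 2.16, 0.01]
ft_force: [0.8, 0.1, -0.3]
opening: 0.0428
grasp_force: 0.0
```

```bash
python3 - <<'E'
from h import *
for i in range(3): f=grab('wrist')
t=grab('top');mods(t)
print('tray');mods(f,.024,.036);s=sensors.sense();print(s['tcp_pos'])
a=np.full((420,800,3),255,np.uint8);a[:,:560]=f['image'];c=t['image'][150:290,140:260];a[:280,560:800]=cv2.resize(c,(240,280),interpolation=cv2.INTER_CUBIC)
cv2.imwrite('pics/w8.png',a[:,:,::-1]);np.savez('/tmp/w8.npz',**f)
E
```

```text
blob [118. 217.] centre [0.5848 0.4869 0.0181] size [0.02  0.028] h 0.0181
blob [ 14. 224.] centre [0.5592 0.7651 0.0179] size [0.031 0.031] h 0.0179
blob [ 28. 230.] centre [0.5452 0.7271 0.018 ] size [0.038 0.013] h 0.0181
blob [ 16. 236.] centre [0.5283 0.7567 0.0178] size [0.022 0.038] h 0.0178
blob [424. 356.] centre [ 0.234  -0.3421  0.0198] size [0.044 0.016] h 0.0197
blob [275. 412.] centre [0.0849 0.0487 0.0131] size [0.021 0.015] h 0.0136
blob [267. 416.] centre [0.0785 0.0694 0.0149] size [0.023 0.02 ] h 0.015
blob [320. 417.] centre [ 0.0758 -0.0706  0.0144] size [0.013 0.026] h 0.0144
tray
blob [321. 113.] centre [ 0.5723 -0.0344  0.0299] size [0.019 0.018] h 0.03
blob [323. 150.] centre [ 0.5729 -0.0748  0.03  ] size [0.019 0.018] h 0.03
blob [323. 181.] centre [ 0.572  -0.1108  0.03  ] size [0.019 0.019] h 0.0301
blob [257. 265.] centre [ 0.487  -0.2112  0.0299] size [0.033 0.014] h 0.0298
blob [403. 270.] centre [ 0.6716 -0.2328  0.0301] size [0.024 0.021] h 0.0302
blob [487. 302.] centre [ 0.7801 -0.2795  0.0281] size [0.019 0.02 ] h 0.0284
blob [469. 376.] centre [ 0.7662 -0.3895  0.0292] size [0.015 0.016] h 0.0286
blob [ 94. 376.] centre [ 0.2501 -0.3624  0.0261] size [0.017 0.014] h 0.0265
[ 0.52369162 -0.10137123  0.30046877]
```

View pics/w8.png

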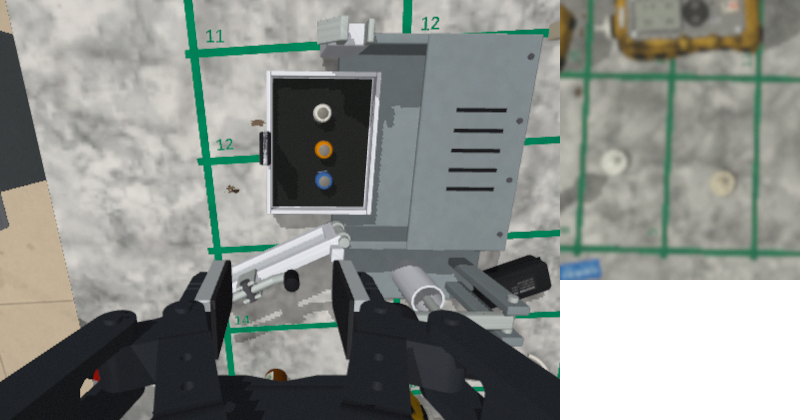

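All three modules stand upright in the tray, at (322,113), (323,150) and (323,181), and only the two discs remain on the bench. The tab is at (265,147). I grip it again and push home.

```bash
python3 - <<'E'
from h import *
w=dict(np.load('/tmp/w8.npz'));print(onplane(w,265,148,.07).round(4))
W=cloud(w);P=W[130:166,255:275].reshape(-1,3);P=P[P[:,2]>.06];print(P.min(0),P.max(0))
goto([.5062,-.0655,.10],86.4)
E
```

```text
[ 0.5086 -0.0656  0.07  ]
[ 0.50129444 -0.08330362  0.06651791] [ 0.51456701 -0.04938546  0.07205854]
[34.1, -19.5, 200.6] yaw0 86.9 ang [0.04, -0.22, 0.54]
```

Call:
carry_out:
  series:
    - {"gripper": -0.2, "delta_pos": [12, -6, 40], "angular": [0, 0, 0]}
    - {"gripper": -0.2, "delta_pos": [24, -12, 80], "angular": [0, 0, 0.5]}
    - {"gripper": -0.2, "delta_pos": [33.6, -17.7, 120], "angular": [0, 0, 0.5]}
    - {"gripper": -0.2, "delta_pos": [33.6, -17.7, 155], "angular": [0, 0, 0.5]}
    - {"gripper": -0.2, "delta_pos": [33.6, -17.7, 185], "angular": [0, 0, 0.5]}
    - {"gripper": -0.2, "delta_pos": [33.6, -17.7, 200], "angular": [0, 0, 0.5]}
    - {"gripper": -0.2, "delta_pos": [33.6, -17.7, 200], "angular": [0, 0, 0.5]}
    - {"gripper": -0.2, "delta_pos": [33.6, -17.7, 200], "angular": [0, 0, 0.5]}

```text
clock: 35.45
tcp_pos: [0.5087, -0.0664, 0.1009]
tcp_rot: [-2.288, -2.15, -0.005]
ft_force: [0.0, -0.2, -0.1]
opening: 0.0342
grasp_force: 0.0
```

```bash
python3 - <<'E'
from h import *
goto([.5078,-.066,.042],86.4);s=sensors.sense();print(s['tcp_pos'],s['opening'],s['qvel'].round(3))
E
```

```text
[0.1, -0.9, 58.9] yaw0 86.5 ang [0.06, -0.2, 0.05]
[ 0.50866101 -0.06640737  0.10092732] 0.03416130892157842 [ 0.001 -0.015  0.004 -0.005 -0.001 -0.003  0.001]
```

Call:
carry_out:
  series:
    - {"gripper": -0.2, "delta_pos": [0, -1, 20], "angular": [0, 0, 0]}
    - {"gripper": -0.2, "delta_pos": [0, -1, 40], "angular": [0, 0, 0]}
    - {"gripper": -0.2, "delta_pos": [0, -1, 54], "angular": [0, 0, 0]}
    - {"gripper": -0.2, "delta_pos": [0, -1, 59], "angular": [0, 0, 0]}
    - {"gripper": -0.2, "delta_pos": [0, -1, 59], "angular": [0, 0, 0]}
    - {"gripper": -1, "delta_pos": [0, -1, 59], "angular": [0, 0, 0]}
    - {"gripper": -1, "delta_pos": [0, -1, 59], "angular": [0, 0, 0]}
    - {"gripper": -1, "delta_pos": [0, -1, 59], "angular": [0, 0, 0]}
  grip_force: 30

```text
clock: 36.45
tcp_pos: [0.5088, -0.0663, 0.0421]
tcp_rot: [2.289, 2.151, 0.007]
ft_force: [3.0, -0.4, 2.8]
opening: 0.0076
grasp_force: 33.8
```

Call:
carry_out:
  series:
    - {"gripper": -1, "delta_pos": [0, 4, 0], "angular": [0, 0, 0]}
    - {"gripper": -1, "delta_pos": [0, 14, 0], "angular": [0, 0, 0]}
    - {"gripper": -1, "delta_pos": [0, 28, 0], "angular": [0, 0, 0]}
    - {"gripper": -1, "delta_pos": [0, 42, 0], "angular": [0, 0, 0]}
    - {"gripper": -1, "delta_pos": [0, 56, 0], "angular": [0, 0, 0]}
    - {"gripper": -1, "delta_pos": [0, 70, 0], "angular": [0, 0, 0]}
    - {"gripper": -1, "delta_pos": [0, 84, 0], "angular": [0, 0, 0]}
    - {"gripper": -1, "delta_pos": [0, 95, 0], "angular": [0, 0, 0]}

```text
clock: 37.45
tcp_pos: [0.6012, -0.0723, 0.0421]
tcp_rot: [-2.287, -2.148, -0.002]
ft_force: [-2.2, -0.0, 7.3]
opening: 0.0074
grasp_force: 34.6
```

```bash
python3 - <<'E'
from h import *
goto([.621,-.0727,.042],86.4);s=sensors.sense();print(s['tcp_pos'],s['opening'],s['ft_force'])
E
```

```text
[0.8, 19.8, 0.1] yaw0 86.4 ang [-0.12, -0.2, 0.02]
[ 0.601204   -0.07231081  0.04212387] 0.007406552427227489 [-2.16535008 -0.02803488  7.29165256]
```

Call:
carry_out:
  series:
    - {"gripper": -1, "delta_pos": [0, 5, 0], "angular": [0, 0, 0]}
    - {"gripper": -1, "delta_pos": [0, 10, 0], "angular": [0, 0, 0]}
    - {"gripper": -1, "delta_pos": [0, 14, 0], "angular": [0, 0, 0]}
    - {"gripper": -1, "delta_pos": [0, 17, 0], "angular": [0, 0, 0]}
    - {"gripper": -1, "delta_pos": [0, 19, 0], "angular": [0, 0, 0]}
    - {"gripper": -1, "delta_pos": [0, 20.5, 0], "angular": [0, 0, 0]}
    - {"gripper": -1, "delta_pos": [0, 21, 0], "angular": [0, 0, 0]}
    - {"gripper": -1, "delta_pos": [0, 21, 0], "angular": [0, 0, 0]}

```text
clock: 38.45
tcp_pos: [0.6218, -0.0736, 0.0421]
tcp_rot: [-2.287, -2.149, -0.002]
ft_force: [-0.1, 0.2, 6.2]
opening: 0.0074
grasp_force: 34.5
```

Call:
carry_out:
  series:
    - {"gripper": -1, "delta_pos": [0, 1, 0], "angular": [0, 0, 0]}
    - {"gripper": -1, "delta_pos": [0, 2, 0], "angular": [0, 0, 0]}
    - {"gripper": -1, "delta_pos": [0, 2.5, 0], "angular": [0, 0, 0]}
    - {"gripper": -1, "delta_pos": [0, 3, 0], "angular": [0, 0, 0]}
    - {"gripper": -1, "delta_pos": [0, 3, 0], "angular": [0, 0, 0]}
    - {"gripper": -1, "delta_pos": [0, 3, 0], "angular": [0, 0, 0]}
    - {"gripper": -1, "delta_pos": [0, 3, 0], "angular": [0, 0, 0]}
    - {"gripper": -1, "delta_pos": [0, 3, 0], "angular": [0, 0, 0]}

```text
clock: 39.45
tcp_pos: [0.6235, -0.0738, 0.0421]
tcp_rot: [-2.286, -2.147, 0.001]
ft_force: [-3.6, 0.1, 8.9]
opening: 0.0074
grasp_force: 34.8
```

Call:
carry_out:
  series:
    - {"gripper": -1, "delta_pos": [0, -1.5, 0], "angular": [0, 0, 0]}
    - {"gripper": -0.2, "delta_pos": [0, -1.5, 0], "angular": [0, 0, 0]}
    - {"gripper": -0.2, "delta_pos": [0, -1.5, 0], "angular": [0, 0, 0]}
    - {"gripper": -0.2, "delta_pos": [0, -1.5, -10], "angular": [0, 0, 0]}
    - {"gripper": -0.2, "delta_pos": [0, -1.5, -50], "angular": [0, 0, 0]}
    - {"gripper": -0.2, "delta_pos": [0, -10, -105], "angular": [0, 0, -10]}
    - {"gripper": -0.6, "delta_pos": [0, -40, -150], "angular": [0, 0, -20]}
    - {"gripper": -1, "delta_pos": [0, -70, -180], "angular": [0, 0, -30]}

```text
clock: 40.45
tcp_pos: [0.5561, -0.07, 0.2242]
tcp_rot: [1.646, 2.674, 0.006]
ft_force: [-0.1, -0.6, -0.1]
opening: 0.0006
grasp_force: 0.0
```

```bash
cat >> h.py <<'E'
def gp(th,d,r=.14):
    a=np.radians(86.4+th);b=a+np.pi/2
    return H+r*np.array([np.cos(a),np.sin(a)])+d*np.array([np.cos(b),np.sin(b)])
E
python3 - <<'E'
from h import *
print(gp(118,.045));goto([*gp(118,.045),.22],204.4)
t=grab('top');T=cloud(t);m=(T[...,2]>.062)&(T[...,2]<.078)&(T[...,0]>.600)&(T[...,0]<.64)&(abs(T[...,1]+.073)<.025)
P=T[m];print('tab',P.min(0),P.max(0),len(P)) if len(P) else print('tab hidden')
E
```

```text
[ 0.47959399 -0.26921538]
[-143.4, -158.0, 3.4] yaw0 116.8 ang [0.23, 0.14, -87.62]
tab [ 0.61866757 -0.06271782  0.06228254] [ 0.63135196 -0.0550402   0.07402187] 14
```

Call:
carry_out:
  series:
    - {"gripper": -1, "delta_pos": [-10, -15, 0], "angular": [0, 0, -10.5]}
    - {"gripper": -1, "delta_pos": [-30, -35, 0], "angular": [0, 0, -21]}
    - {"gripper": -1, "delta_pos": [-50, -55, 0], "angular": [0, 0, -31.5]}
    - {"gripper": -1, "delta_pos": [-70, -78, 0], "angular": [0, 0, -42]}
    - {"gripper": -1, "delta_pos": [-90, -100, 0], "angular": [0, 0, -52.5]}
    - {"gripper": -1, "delta_pos": [-110, -122, 0], "angular": [0, 0, -63]}
    - {"gripper": -1, "delta_pos": [-130, -143, 0], "angular": [0, 0, -73.5]}
    - {"gripper": -1, "delta_pos": [-143.4, -158, 3], "angular": [0, 0, -84]}

```text
clock: 41.5
tcp_pos: [0.4776, -0.2704, 0.218]
tcp_rot: [-0.563, 3.09, 0.004]
ft_force: [0.0, -0.3, 0.2]
opening: -0.0002
grasp_force: 0.0
```

```bash
python3 - <<'E'
from h import *
f=grab('wrist');f=grab('top')
np.savez('/tmp/t5.npz',**f);T=cloud(f);P=T[(T[...,2]>.05)&(T[...,2]<.085)&(T[...,0]>.38)&(T[...,0]<.59)&(T[...,1]<-.15)&(T[...,1]>-.3)];print('gate pts',len(P),P[np.argsort(P[:,0])][::max(1,len(P)//8)].round(3).tolist())
P=T[(T[...,2]>.062)&(T[...,2]<.078)&(T[...,0]>.600)&(T[...,0]<.645)&(abs(T[...,1]+.073)<.025)];print('tab',P.min(0).round(4),P.max(0).round(4),len(P))
s=sensors.sense();print(s['tcp_pos'],s['qpos'].round(2));goto([*gp(118,.045),.052],204.4)
E
```

```text
gate pts 323 [[0.419, -0.238, 0.072], [0.445, -0.223, 0.069], [0.471, -0.213, 0.069], [0.508, -0.201, 0.066], [0.534, -0.19, 0.068], [0.551, -0.194, 0.065], [0.566, -0.177, 0.067], [0.579, -0.171, 0.071], [0.589, -0.189, 0.078]]
tab [ 0.6195 -0.0872  0.0622] [ 0.632  -0.0549  0.0747] 54
[ 0.47645995 -0.27154638  0.21740507] [ 0.72  0.41 -0.37  2.01  0.21  0.76  2.14]
[-3.8, 0.6, 165.4] yaw0 -159.9 ang [0.18, -0.02, -4.29]
```

Call:
carry_out:
  series:
    - {"gripper": -1, "delta_pos": [-2, 0, 45], "angular": [0, 0, -4.3]}
    - {"gripper": -1, "delta_pos": [-2, 0, 90], "angular": [0, 0, -4.3]}
    - {"gripper": -1, "delta_pos": [-2, 0, 130], "angular": [0, 0, -4.3]}
    - {"gripper": -1, "delta_pos": [-2, 0, 155], "angular": [0, 0, -4.3]}
    - {"gripper": -1, "delta_pos": [-2, 0, 165], "angular": [0, 0, -4.3]}
    - {"gripper": -1, "delta_pos": [-2, 0, 165], "angular": [0, 0, -4.3]}
    - {"gripper": -1, "delta_pos": [-2, 0, 165], "angular": [0, 0, -4.3]}
    - {"gripper": -1, "delta_pos": [-2, 0, 165], "angular": [0, 0, -4.3]}

```text
clock: 42.6
tcp_pos: [0.4809, -0.2677, 0.0538]
tcp_rot: [-0.672, 3.066, 0.003]
ft_force: [0.2, -0.3, 0.8]
opening: 0.0
grasp_force: 0.0
```

```bash
cat >> h.py <<'E'
def gl(ths,d,r=.14):
    s=sensors.sense();M=R.from_rotvec(s['tcp_rot']);p=s['tcp_pos'];x=M.apply([1,0,0]);y0=np.degrees(np.arctan2(x[1],x[0]))
    print(p.round(4),s['ft_force'].round(1),y0.round(1))
    for th in ths:
        q=np.r_[gp(th,d,r),p[2]];print(th,(M.inv().apply(q-p)*1000).round(1),'rot',round((y0-86.4-th+180)%360-180,1))
E
python3 - <<'E'
from h import *
gl([118,110,102,94,86,78,70,62],.0225)
E
```

```text
[ 0.4809 -0.2677  0.0538] [ 0.2 -0.3  0.8] -155.3
118 [ 1.7 21.7  0. ] rot 0.3
110 [ 3.4 41.4  0. ] rot 8.3
102 [ 2.3 61.1  0.1] rot 16.3
94 [-1.5 80.5  0.1] rot 24.3
86 [-8.  99.2  0.2] rot 32.3
78 [-17.1 116.8   0.2] rot 40.3
70 [-28.5 133.    0.3] rot 48.3
62 [-42.  147.4   0.3] rot 56.3
```

Call:
carry_out:
  series:
    - {"gripper": -1, "delta_pos": [1.7, 21.7, 0], "angular": [0, 0, 0]}
    - {"gripper": -1, "delta_pos": [3.4, 41.4, 0], "angular": [0, 0, 8]}
    - {"gripper": -1, "delta_pos": [2.3, 61.1, 0], "angular": [0, 0, 16]}
    - {"gripper": -1, "delta_pos": [-1.5, 80.5, 0], "angular": [0, 0, 24]}
    - {"gripper": -1, "delta_pos": [-8, 99.2, 0], "angular": [0, 0, 32]}
    - {"gripper": -1, "delta_pos": [-17, 116.8, 0], "angular": [0, 0, 40]}
    - {"gripper": -1, "delta_pos": [-28.5, 133, 0], "angular": [0, 0, 48]}
    - {"gripper": -1, "delta_pos": [-42, 147.4, 0], "angular": [0, 0, 56]}

```text
clock: 43.6
tcp_pos: [0.4568, -0.1154, 0.0539]
tcp_rot: [-0.854, -3.023, -0.006]
ft_force: [0.4, 0.4, 0.3]
opening: 0.0003
grasp_force: 0.2
```

```bash
python3 - <<'E'
from h import *
gl([56,49,42,35,28,22,17,12],.0225)
E
```

```text
[ 0.4568 -0.1154  0.0539] [0.4 0.4 0.3] 148.4
56 [ 0.6 14.4  0.1] rot 6.0
49 [ 0.5 31.8  0.1] rot 13.0
42 [-1.8 48.9  0.2] rot 20.0
35 [-6.1 65.7  0.2] rot 27.0
28 [-12.4  81.8   0.3] rot 34.0
22 [-19.3  94.9   0.3] rot 40.0
17 [-26.2 105.3   0.3] rot 45.0
12 [-33.8 114.9   0.4] rot 50.0
```

Call:
carry_out:
  series:
    - {"gripper": -1, "delta_pos": [0.6, 14.4, 0], "angular": [0, 0, 6]}
    - {"gripper": -1, "delta_pos": [0.5, 31.8, 0], "angular": [0, 0, 13]}
    - {"gripper": -1, "delta_pos": [-1.8, 48.9, 0], "angular": [0, 0, 20]}
    - {"gripper": -1, "delta_pos": [-6.1, 65.7, 0], "angular": [0, 0, 27]}
    - {"gripper": -1, "delta_pos": [-12.4, 81.8, 0], "angular": [0, 0, 34]}
    - {"gripper": -1, "delta_pos": [-19.3, 94.9, 0], "angular": [0, 0, 40]}
    - {"gripper": -1, "delta_pos": [-24, 102.5, 0], "angular": [0, 0, 44]}
    - {"gripper": -1, "delta_pos": [-26, 105.3, 0], "angular": [0, 0, 45]}

```text
clock: 44.6
tcp_pos: [0.5345, -0.0387, 0.0541]
tcp_rot: [-1.938, -2.471, -0.007]
ft_force: [0.5, 0.2, 0.2]
opening: 0.0001
grasp_force: 0.0
```

```bash
python3 - <<'E'
from h import *
gl([12,8,4,2,0,-1,-2],.0225)
f=grab('wrist');s_=grab('side')
a=np.full((420,800,3),255,np.uint8);a[:,:560]=f['image'];a[:240,560:]=cv2.resize(s_['image'][170:260,200:290],(240,240),interpolation=cv2.INTER_CUBIC);cv2.imwrite('pics/w9.png',a[:,:,::-1])
E
```

```text
[ 0.5345 -0.0387  0.0541] [0.5 0.2 0.2] 103.8
12 [ 0.7 11.8  0. ] rot 5.4
8 [ 1.  21.7  0.1] rot 9.4
4 [ 0.7 31.6  0.1] rot 13.4
2 [ 0.2 36.6  0.1] rot 15.4
0 [-0.4 41.5  0.1] rot 17.4
-1 [-0.8 43.9  0.1] rot 18.4
-2 [-1.2 46.3  0.1] rot 19.4
```

View pics/w9.png

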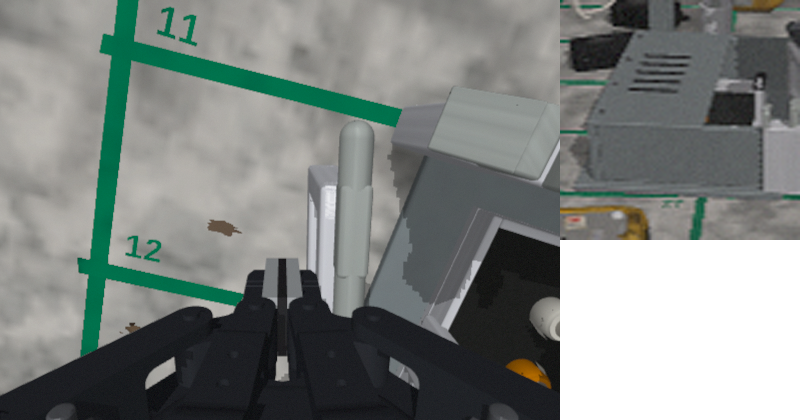

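The gate is nearly shut, with the bar at (355,220) approaching the catch block at (470,130). The modules are still in the tray. I push it the rest of the way.

Call:
carry_out:
  series:
    - {"gripper": -1, "delta_pos": [0.7, 11.8, 0], "angular": [0, 0, 5.4]}
    - {"gripper": -1, "delta_pos": [1, 21.7, 0], "angular": [0, 0, 9.4]}
    - {"gripper": -1, "delta_pos": [0.7, 29, 0], "angular": [0, 0, 13]}
    - {"gripper": -1, "delta_pos": [0.5, 34, 0], "angular": [0, 0, 15]}
    - {"gripper": -1, "delta_pos": [0, 38, 0], "angular": [0, 0, 17.4]}
    - {"gripper": -1, "delta_pos": [-0.4, 41.5, 0], "angular": [0, 0, 17.4]}
    - {"gripper": -1, "delta_pos": [-0.6, 43, 0], "angular": [0, 0, 17.4]}
    - {"gripper": -1, "delta_pos": [-0.6, 43, 0], "angular": [0, 0, 17.4]}

```text
clock: 45.7
tcp_pos: [0.552, -0.0303, 0.0534]
tcp_rot: [-2.266, -2.122, 0.034]
ft_force: [-34.2, -1.4, 36.8]
opening: -0.0003
grasp_force: 24.8
```

```bash
python3 - <<'E'
from h import *
gl([1,0,-1,-2],.0225)
E
```

```text
[ 0.552  -0.0303  0.0534] [-34.2  -1.4  36.8] 86.2
1 [ 2.1 20.2 -0.8] rot -1.2
0 [ 2.5 22.7 -0.9] rot -0.2
-1 [ 2.9 25.1 -1. ] rot 0.8
-2 [ 3.3 27.6 -1.1] rot 1.8
```

Call:
carry_out:
  series:
    - {"gripper": -1, "delta_pos": [0, -10, 0], "angular": [0, 0, 0]}
    - {"gripper": -1, "delta_pos": [0, -20, 0], "angular": [0, 0, 0]}
    - {"gripper": -1, "delta_pos": [0, -40, 0], "angular": [0, 0, 0]}
    - {"gripper": -1, "delta_pos": [0, -60, -10], "angular": [0, 0, 0]}
    - {"gripper": -1, "delta_pos": [-20, -60, -60], "angular": [0, 0, 0]}
    - {"gripper": -1, "delta_pos": [-40, -50, -110], "angular": [0, 0, 0]}
    - {"gripper": -1, "delta_pos": [-70, -30, -160], "angular": [0, 0, 0]}
    - {"gripper": -1, "delta_pos": [-90, -10, -200], "angular": [0, 0, 0]}

```text
clock: 46.7
tcp_pos: [0.5595, -0.1217, 0.2557]
tcp_rot: [-2.292, -2.147, -0.006]
ft_force: [2.0, -0.0, -1.0]
opening: -0.0001
grasp_force: 0.0
```

```bash
python3 - <<'E'
from h import *
for i in range(3): f=grab('wrist')
save(f,'w10.png');s_=grab('side');np.savez('/tmp/w10.npz',**f)
a=np.full((420,800,3),255,np.uint8);a[:,:560]=f['image'];a[:240,560:]=cv2.resize(s_['image'][170:260,210:300],(240,240),interpolation=cv2.INTER_CUBIC);cv2.imwrite('pics/w10.png',a[:,:,::-1])
print(sensors.sense()['tcp_pos'])
E
```

```text
[ 0.55945501 -0.12017775  0.25381638]
```

View pics/w10.png

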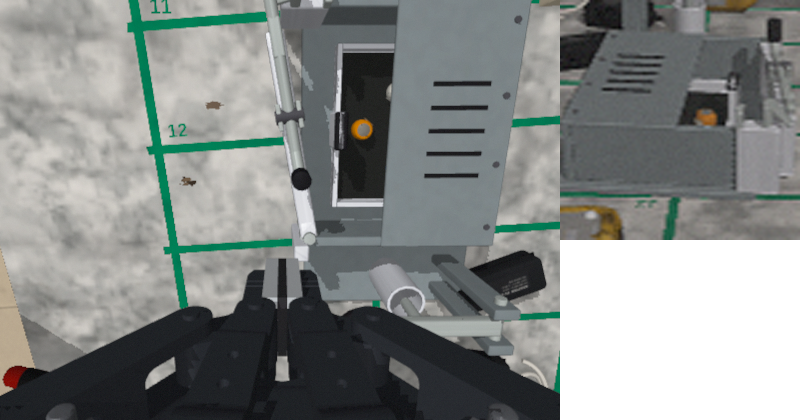

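The gate stands about 11° open with its bar against the catch slope: my knuckles kept the bar from rising. The knob is at (301,180), the orange module at (362,128), and pale peeks out at (389,92). I'll shut it by pinching and pressing the knob, after checking that the modules stand upright.

```bash
python3 - <<'E'
from h import *
f=dict(np.load('/tmp/w10.npz'));W=cloud(f);g=f['image'].astype(int).sum(-1)
n,l,st,c=cv2.connectedComponentsWithStats((g<120).astype(np.uint8));i=l[180,301];print(st[i],c[i]);k=onplane(f,*c[i],.122);print('knob',k.round(4),W[180,301].round(4))
v=k[:2]-H;print('r',np.linalg.norm(v),'theta',np.degrees(np.arctan2(v[1],v[0]))-86.4)
for n,u,vv in [('orange',362,128),('pale',389,92)]:
    P=W[vv-14:vv+15,u-14:min(u+15,394)].reshape(-1,3);P=P[(P[:,2]>.022)&(P[:,2]<.06)];print(n,len(P),P.min(0).round(4),P.max(0).round(4),np.median(P[:,2]))
print('tab',W[131,335:345].round(3).tolist())
goto([*k[:2],.15],97)
E
```

```text
[292 168  19  22 321] [300.89096573 178.68535826]
knob [ 0.5805 -0.1051  0.122 ] [ 0.5805 -0.1061  0.1219]
r 0.06580984818186325 theta 10.623066006392023
orange 335 [ 0.6402 -0.0849  0.0221] [ 0.6611 -0.0642  0.0336] 0.029818992947395206
pale 37 [ 0.6758 -0.0484  0.0222] [ 0.6794 -0.0342  0.0291] 0.025195732244333913
tab [[0.616, -0.073, 0.069], [0.617, -0.073, 0.07], [0.618, -0.073, 0.07], [0.619, -0.073, 0.069], [0.62, -0.073, 0.07], [0.621, -0.073, 0.069], [0.622, -0.073, 0.07], [0.622, -0.073, 0.07], [0.623, -0.073, 0.069], [0.624, -0.073, 0.071]]
[16.0, 19.9, 103.9] yaw0 86.3 ang [0.08, -0.23, -10.7]
```

Call:
carry_out:
  series:
    - {"gripper": 0.3, "delta_pos": [5, 5, 0], "angular": [0, 0, -3]}
    - {"gripper": 0.3, "delta_pos": [10, 12, 20], "angular": [0, 0, -7]}
    - {"gripper": 0.3, "delta_pos": [16, 19.9, 50], "angular": [0, 0, -10.7]}
    - {"gripper": 0.3, "delta_pos": [16, 19.9, 80], "angular": [0, 0, -10.7]}
    - {"gripper": 0.3, "delta_pos": [16, 19.9, 100], "angular": [0, 0, -10.7]}
    - {"gripper": 0.3, "delta_pos": [16, 19.9, 104], "angular": [0, 0, -10.7]}
    - {"gripper": 0.3, "delta_pos": [16, 19.9, 104], "angular": [0, 0, -10.7]}
    - {"gripper": 0.3, "delta_pos": [16, 19.9, 104], "angular": [0, 0, -10.7]}

```text
clock: 47.9
tcp_pos: [0.5811, -0.1044, 0.15]
tcp_rot: [-2.079, -2.354, -0.005]
ft_force: [0.8, 0.2, 0.8]
opening: 0.0557
grasp_force: 0.0
```

```bash
python3 - <<'E'
from h import *
s=sensors.sense();print(s['tcp_pos'],s['opening'],s['qvel'].round(3));goto([.5805,-.1055,.097],97)
E
```

```text
[ 0.58105246 -0.10444389  0.14999542] 0.05566608194889226 [-0.    -0.007  0.002 -0.001 -0.001 -0.002 -0.001]
[-1.2, -0.8, 53.0] yaw0 97.1 ang [0.1, -0.19, 0.09]
```

Call:
carry_out:
  series:
    - {"gripper": 0.3, "delta_pos": [-1, -0.8, 20], "angular": [0, 0, 0]}
    - {"gripper": 0.3, "delta_pos": [-1, -0.8, 40], "angular": [0, 0, 0]}
    - {"gripper": 0.3, "delta_pos": [-1, -0.8, 53], "angular": [0, 0, 0]}
    - {"gripper": 0.3, "delta_pos": [-1, -0.8, 53], "angular": [0, 0, 0]}
    - {"gripper": -1, "delta_pos": [-1, -0.8, 53], "angular": [0, 0, 0]}
    - {"gripper": -1, "delta_pos": [-1, -0.8, 53], "angular": [0, 0, 0]}
    - {"gripper": -1, "delta_pos": [-1, -0.8, 53], "angular": [0, 0, 0]}
    - {"gripper": -1, "delta_pos": [-1, -0.8, 53], "angular": [0, 0, 0]}
  grip_force: 25

```text
clock: 48.9
tcp_pos: [0.5809, -0.1056, 0.097]
tcp_rot: [-2.08, -2.354, -0.006]
ft_force: [2.3, -0.1, 2.4]
opening: 0.0149
grasp_force: 24.6
```

Call:
carry_out:
  series:
    - {"gripper": -1, "delta_pos": [-1, 0, 4], "angular": [0, 0, 0]}
    - {"gripper": -1, "delta_pos": [-2, 0, 8], "angular": [0, 0, 0]}
    - {"gripper": -1, "delta_pos": [-3.5, 0, 12], "angular": [0, 0, 0]}
    - {"gripper": -1, "delta_pos": [-4, 0, 15], "angular": [0, 0, 0]}
    - {"gripper": -1, "delta_pos": [-4, 0, 15], "angular": [0, 0, 0]}
    - {"gripper": -1, "delta_pos": [-4, 0, 15], "angular": [0, 0, 0]}
    - {"gripper": -1, "delta_pos": [-4, 0, 15], "angular": [0, 0, 0]}
    - {"gripper": -1, "delta_pos": [-4, 0, 15], "angular": [0, 0, 0]}

```text
clock: 49.9
tcp_pos: [0.5806, -0.1096, 0.0814]
tcp_rot: [-2.08, -2.353, -0.004]
ft_force: [1.6, -2.2, 4.0]
opening: 0.0148
grasp_force: 25.3
```

```bash
python3 - <<'E'
from h import *
arc([-2,-4,-6,-8,-10,-11,-12])
E
```

```text
pos [ 0.5806 -0.1096  0.0814] F [ 1.6 -2.2  4. ] open 0.014781316327175359 25.302049849997275 gate est deg 11.0 r 0.0613 q [-0.13  0.66  0.35  2.03 -0.44  0.53  0.65]
-2 [-0.   2.1  0. ]
-4 [-0.1  4.3  0. ]
-6 [-0.3  6.4  0. ]
-8 [-0.5  8.5  0. ]
-10 [-0.9 10.6  0. ]
-11 [-1.  11.7  0. ]
-12 [-1.3 12.8  0. ]
```

Call:
carry_out:
  series:
    - {"gripper": -1, "delta_pos": [0, 2.1, 0], "angular": [0, 0, 2]}
    - {"gripper": -1, "delta_pos": [-0.1, 4.3, 0], "angular": [0, 0, 4]}
    - {"gripper": -1, "delta_pos": [-0.3, 6.4, 0], "angular": [0, 0, 6]}
    - {"gripper": -1, "delta_pos": [-0.5, 8.5, 0], "angular": [0, 0, 8]}
    - {"gripper": -1, "delta_pos": [-0.9, 10.6, 0], "angular": [0, 0, 10]}
    - {"gripper": -1, "delta_pos": [-1, 11.7, 0], "angular": [0, 0, 10.7]}
    - {"gripper": -1, "delta_pos": [-1, 12.5, 0], "angular": [0, 0, 10.7]}
    - {"gripper": -1, "delta_pos": [-1, 12.5, 0], "angular": [0, 0, 10.7]}

```text
clock: 50.9
tcp_pos: [0.5924, -0.109, 0.0812]
tcp_rot: [-2.289, -2.147, -0.003]
ft_force: [-1.3, -2.5, 3.6]
opening: 0.0148
grasp_force: 25.3
```

```bash
python3 - <<'E'
from h import *
arc([0]);goto([.5926,-.1098,.082],86.4)
E
```

```text
pos [ 0.5924 -0.109   0.0812] F [-1.3 -2.5  3.6] open 0.014802373164744592 25.25206151884049 gate est deg 0.0 r 0.0615 q [-0.17  0.68  0.4   2.   -0.49  0.56  0.51]
0 [0. 0. 0.]
[-0.7, 0.2, -0.8] yaw0 86.3 ang [-0.05, -0.2, -0.08]
```

Call:
carry_out:
  series:
    - {"gripper": -1, "delta_pos": [0, 1.5, 0], "angular": [0, 0, 0]}
    - {"gripper": -1, "delta_pos": [0, 1.5, 0], "angular": [0, 0, 0]}
    - {"gripper": -1, "delta_pos": [1.5, 1.5, -5], "angular": [0, 0, 0]}
    - {"gripper": -1, "delta_pos": [3, 1.5, -10], "angular": [0, 0, 0]}
    - {"gripper": -1, "delta_pos": [4, 1, -15], "angular": [0, 0, 0]}
    - {"gripper": -1, "delta_pos": [4, 0, -15.5], "angular": [0, 0, 0]}
    - {"gripper": 0.3, "delta_pos": [4, 0, -15.5], "angular": [0, 0, 0]}
    - {"gripper": 0.3, "delta_pos": [4, 0, -15.5], "angular": [0, 0, 0]}

```text
clock: 51.9
tcp_pos: [0.5936, -0.1033, 0.0968]
tcp_rot: [-2.287, -2.149, -0.006]
ft_force: [0.2, -0.4, -0.6]
opening: 0.0506
grasp_force: 0.0
```

```bash
python3 - <<'E'
from h import *
arc([0]);goto([.60,-.14,.33],86.4)
E
```

```text
pos [ 0.5936 -0.1033  0.0968] F [ 0.2 -0.4 -0.6] open 0.05062330754723065 0.0 gate est deg -0.8000000000000003 r 0.0673 q [-0.19  0.66  0.42  1.99 -0.48  0.59  0.5 ]
0 [0. 0. 0.]
[-35.0, 8.6, -233.4] yaw0 86.4 ang [-0.0, -0.3, 0.03]
```

Call:
carry_out:
  series:
    - {"gripper": 0.3, "delta_pos": [0, 0, -20], "angular": [0, 0, 0]}
    - {"gripper": 0.3, "delta_pos": [0, 0, -60], "angular": [0, 0, 0]}
    - {"gripper": 0, "delta_pos": [0, 0, -110], "angular": [0, 0, 0]}
    - {"gripper": -1, "delta_pos": [-10, 3, -160], "angular": [0, 0, 0]}
    - {"gripper": -1, "delta_pos": [-20, 5, -200], "angular": [0, 0, 0]}
    - {"gripper": -1, "delta_pos": [-30, 8, -225], "angular": [0, 0, 0]}
    - {"gripper": -1, "delta_pos": [-35, 8.6, -233], "angular": [0, 0, 0]}
    - {"gripper": -1, "delta_pos": [-35, 8.6, -233], "angular": [0, 0, 0]}

```text
clock: 52.9
tcp_pos: [0.5992, -0.1413, 0.3301]
tcp_rot: [-2.29, -2.147, -0.005]
ft_force: [-0.7, -0.4, -0.3]
opening: -0.0002
grasp_force: 0.0
```

```bash
python3 - <<'E'
from h import *
for i in range(2): f=grab('wrist')
save(f,'w11.png');np.savez('/tmp/w11.npz',**f);W=cloud(f);g=f['image'].astype(int).sum(-1);g0=np.load('/tmp/w3.npz')
n,l,st,c=cv2.connectedComponentsWithStats((g<120).astype(np.uint8))
for i in range(1,n):
    if 100<st[i][4]<3000: print(st[i],c[i].round(1),onplane(f,*c[i],.122).round(4),onplane(f,*c[i],.143).round(4),np.nanmedian(W[int(c[i][1]),int(c[i][0])-2:int(c[i][0])+3],0).round(4))
print(sensors.sense()['tcp_pos'])
# bar heights along gate
for y in [-.04,-.02,0,.01,.02,.03]:
    p=[.5885+.063*(y+.1704),y,.093];u,v=proj(f,p);u,v=int(round(u)),int(round(v));q=W[v,u-12:u+13];print(y,(u,v),q[np.nanargmax(q[:,2])].round(4))
E
```

```text
[268 145  15  16 170] [275.3 153.2] [ 0.5928 -0.1058  0.122 ] [ 0.5934 -0.1039  0.143 ] [ 0.5926 -0.1056  0.1223]
[ 422  226   65   45 1422] [457.8 244.8] [ 0.7734 -0.2105  0.122 ] [ 0.7631 -0.2023  0.143 ] [ 0.818  -0.2454  0.0285]
[278 259   9  39 282] [281.9 278.4] [ 0.5909 -0.2365  0.122 ] [ 0.5915 -0.2267  0.143 ] [ 0.5977 -0.1297  0.3524]
[248 271  16   9 123] [256.1 275.3] [ 0.564  -0.2312  0.122 ] [ 0.5663 -0.2218  0.143 ] [ 0.5877 -0.1334  0.3404]
[ 23 324  69  25 632] [ 48.9 335.7] [ 0.3296 -0.289   0.122 ] [ 0.3459 -0.2761  0.143 ] [ 0.2494 -0.3499  0.0207]
[ 0.59864486 -0.1401728   0.32845387]
-0.04 (275, 83) [ 0.5955 -0.04    0.0952]
-0.02 (275, 61) [ 0.597  -0.0201  0.0965]
0 (275, 39) [ 0.6031 -0.0009  0.0961]
0.01 (275, 27) [0.6    0.0097 0.0961]
0.02 (275, 16) [0.6006 0.0191 0.096 ]
0.03 (275, 4) [0.6004 0.0293 0.0957]
```

View pics/w11.png

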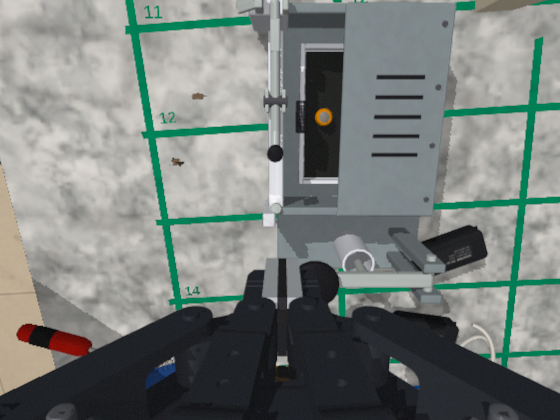

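The gate is shut, with the knob back at its rest place (275,153) and the bar level along its length at z≈0.096, so it is in its catch. The tray is home and the pump pad shows at (318,283).

```bash
python3 - <<'E'
from h import *
goto([.6232,-.234,.165],86.4)
E
```

```text
[-92.8, 30.9, 163.0] yaw0 86.4 ang [-0.15, -0.25, -0.02]
```

Call:
carry_out:
  series:
    - {"gripper": -1, "delta_pos": [-25, 8, 20], "angular": [0, 0, 0]}
    - {"gripper": -1, "delta_pos": [-55, 18, 50], "angular": [0, 0, 0]}
    - {"gripper": -1, "delta_pos": [-80, 26, 85], "angular": [0, 0, 0]}
    - {"gripper": -1, "delta_pos": [-93, 31, 120], "angular": [0, 0, 0]}
    - {"gripper": -1, "delta_pos": [-93, 31, 148], "angular": [0, 0, 0]}
    - {"gripper": -1, "delta_pos": [-93, 31, 160], "angular": [0, 0, 0]}
    - {"gripper": -1, "delta_pos": [-93, 31, 163], "angular": [0, 0, 0]}
    - {"gripper": -1, "delta_pos": [-93, 31, 163], "angular": [0, 0, 0]}

```text
clock: 54.0
tcp_pos: [0.6251, -0.2352, 0.167]
tcp_rot: [-2.289, -2.149, -0.005]
ft_force: [-0.1, -0.2, 0.4]
opening: -0.0
grasp_force: 0.0
```

```bash
python3 - <<'E'
from h import *
goto([.6232,-.234,.125],86.4);s=sensors.sense();print(s['tcp_pos'],s['ft_force'])
E
```

```text
[0.9, -2.0, 42.0] yaw0 86.4 ang [0.05, -0.19, -0.02]
[ 0.62505085 -0.23519077  0.16697932] [-0.10280616 -0.16302855  0.39212638]
```

Press down to z≈0.10 at a moderate speed.

Call:
carry_out:
  series:
    - {"gripper": -1, "delta_pos": [0, -1, 10], "angular": [0, 0, 0]}
    - {"gripper": -1, "delta_pos": [0, -1, 20], "angular": [0, 0, 0]}
    - {"gripper": -1, "delta_pos": [0, -1, 27], "angular": [0, 0, 0]}
    - {"gripper": -1, "delta_pos": [0, -1, 34], "angular": [0, 0, 0]}
    - {"gripper": -1, "delta_pos": [0, -1, 42], "angular": [0, 0, 0]}
    - {"gripper": -1, "delta_pos": [0, -1, 50], "angular": [0, 0, 0]}
    - {"gripper": -1, "delta_pos": [0, -1, 58], "angular": [0, 0, 0]}
    - {"gripper": -1, "delta_pos": [0, -1, 62], "angular": [0, 0, 0]}

```text
clock: 55.0
tcp_pos: [0.6242, -0.2351, 0.1041]
tcp_rot: [-2.29, -2.149, -0.005]
ft_force: [-2.5, 1.1, 5.1]
opening: 0.0004
grasp_force: 3.0
```

Call:
carry_out:
  series:
    - {"gripper": -1, "delta_pos": [0, 0, 2], "angular": [0, 0, 0]}
    - {"gripper": -1, "delta_pos": [0, 0, 4], "angular": [0, 0, 0]}
    - {"gripper": -1, "delta_pos": [0, 0, 6], "angular": [0, 0, 0]}
    - {"gripper": -1, "delta_pos": [0, 0, 7], "angular": [0, 0, 0]}
    - {"gripper": -1, "delta_pos": [0, 0, 7], "angular": [0, 0, 0]}
    - {"gripper": -1, "delta_pos": [0, 0, 7], "angular": [0, 0, 0]}
    - {"gripper": -1, "delta_pos": [0, 0, 7], "angular": [0, 0, 0]}
    - {"gripper": -1, "delta_pos": [0, 0, 7], "angular": [0, 0, 0]}

```text
clock: 56.0
tcp_pos: [0.625, -0.2352, 0.1009]
tcp_rot: [-2.29, -2.149, -0.009]
ft_force: [-6.6, 3.4, 22.5]
opening: -0.0
grasp_force: 11.6
```

At the stop (22 N). I let it up slowly.

Call:
carry_out:
  series:
    - {"gripper": -1, "delta_pos": [0, 0, -3], "angular": [0, 0, 0]}
    - {"gripper": -1, "delta_pos": [0, 0, -6], "angular": [0, 0, 0]}
    - {"gripper": -1, "delta_pos": [0, 0, -9], "angular": [0, 0, 0]}
    - {"gripper": -1, "delta_pos": [0, 0, -12], "angular": [0, 0, 0]}
    - {"gripper": -1, "delta_pos": [0, 0, -15], "angular": [0, 0, 0]}
    - {"gripper": -1, "delta_pos": [0, 0, -18], "angular": [0, 0, 0]}
    - {"gripper": -1, "delta_pos": [0, 0, -21], "angular": [0, 0, 0]}
    - {"gripper": -1, "delta_pos": [0, 0, -24], "angular": [0, 0, 0]}

```text
clock: 57.0
tcp_pos: [0.6231, -0.2352, 0.1213]
tcp_rot: [-2.289, -2.147, -0.003]
ft_force: [-3.6, 1.5, 4.2]
opening: -0.0001
grasp_force: 2.4
```

Call:
carry_out:
  series:
    - {"gripper": -1, "delta_pos": [0, 0, -3], "angular": [0, 0, 0]}
    - {"gripper": -1, "delta_pos": [0, 0, -6], "angular": [0, 0, 0]}
    - {"gripper": -1, "delta_pos": [0, 0, -9], "angular": [0, 0, 0]}
    - {"gripper": -1, "delta_pos": [0, 0, -12], "angular": [0, 0, 0]}
    - {"gripper": -1, "delta_pos": [0, 0, -15], "angular": [0, 0, 0]}
    - {"gripper": -1, "delta_pos": [0, 0, -18], "angular": [0, 0, 0]}
    - {"gripper": -1, "delta_pos": [0, 0, -21], "angular": [0, 0, 0]}
    - {"gripper": -1, "delta_pos": [0, 0, -24], "angular": [0, 0, 0]}

```text
clock: 58.0
tcp_pos: [0.6243, -0.235, 0.1454]
tcp_rot: [-2.289, -2.149, -0.005]
ft_force: [0.5, -1.1, 0.8]
opening: 0.0002
grasp_force: 0.0
```

Call:
carry_out:
  series:
    - {"gripper": -1, "delta_pos": [0, 0, -3], "angular": [0, 0, 0]}
    - {"gripper": -1, "delta_pos": [0, 0, -6], "angular": [0, 0, 0]}
    - {"gripper": -1, "delta_pos": [0, 0, -9], "angular": [0, 0, 0]}
    - {"gripper": -1, "delta_pos": [0, 0, -14], "angular": [0, 0, 0]}
    - {"gripper": -1, "delta_pos": [0, 0, -40], "angular": [0, 0, 0]}
    - {"gripper": -1, "delta_pos": [0, -20, -80], "angular": [0, 0, 0]}
    - {"gripper": -1, "delta_pos": [60, -60, -120], "angular": [0, 0, 0]}
    - {"gripper": -1, "delta_pos": [110, -100, -150], "angular": [0, 0, 0]}

```text
clock: 59.0
tcp_pos: [0.5446, -0.1399, 0.2847]
tcp_rot: [-2.291, -2.147, -0.005]
ft_force: [1.1, 1.2, 1.2]
opening: -0.0002
grasp_force: 0.0
```

```bash
python3 - <<'E'
from h import *
for i in range(3): t=grab('top')
f=grab('wrist');W=cloud(t);Ww=cloud(f)
p=[.6235,-.234,.143];u,v=map(int,proj(t,p));print('pad top cam',W[v-1:v+2,u-1:u+2].reshape(-1,3).mean(0).round(4))
def at(p,k=8):
    u,v=map(int,proj(f,p));
    if not(0<=u<560 and 0<=v<420): return None
    q=Ww[max(v-k,0):v+k,max(u-k,0):u+k].reshape(-1,3);return q[np.nanargmax(q[:,2])].round(4)
print('knob',at([.5926,-.1055,.122]),'bar',at([.599,.01,.095]),'tab',at([.621,-.073,.07],4),'pad wrist',at(p));print(sensors.sense()['tcp_pos'],sensors.sense()['ft_force'])
E
```

```text
pad top cam [ 0.5191 -0.1106  0.666 ]
knob [ 0.5957 -0.1069  0.124 ] bar [0.5994 0.0114 0.0972] tab [ 0.6209 -0.0695  0.0719] pad wrist [ 0.5687 -0.1257  0.3368]
[ 0.54507202 -0.13965933  0.28427587] [-0.00455794  0.39386404  0.32459816]
```

```bash
python3 -c "
from cell import job
print(job.finish_job())"
```

```text
the job is handed in; nothing more can be done
None
```

I did all the steps in order and handed the job in at about 59 s; no verdict came back. All three sensor modules were upright in the tray before I pushed it in; with it home I could fully see only one. The tray is home, the gate is shut with the bar level at its catch, and the pump arm was pressed to its stop and let up slowly. My first try at shutting the gate jammed at about 50 N on the wrist, which could count as over 40 N if the gripper's body caused it.

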